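Refill the coaster tube to its line

ROBOT

A 6-joint arm with a two-finger parallel gripper is mounted at the origin on the work surface. World frame = base frame: x ahead of the robot, y to its left, z up, the work surface at z = 0. Lengths are in m, angles in rad, forces in N, time in s.
With the tool pointing down it reaches from about 0.35 to 0.975 m from the base axis. Payload 4.9 kg.
Tool frame: the origin (TCP) lies at the very end of the fingers, on their centre line; the grasp point (between the pads) lies 19 mm behind it; z points along the fingers, y is the direction in which the jaws open and shut (so a half turn about z gives the same grasp; the last joint's range is limited). The gripper opens to 85 mm and grips with 20 to 120 N. Pads are 22 mm wide; open, the fingers measure 114 mm over their backs; the gripper's body (76 mm by 85 mm) begins 54 mm behind the grasp point. The pads swing forward as they close: fully open they stand 13 mm farther back than shut.
Start: joints at [-1.324, 0.053, 1.613, -0, 1.476, -0.119], TCP at [0.224, -0.584, 0.231] pointing down, gripper open.
Joint ranges: [-3.01, 3.01], [-1.01, 2.22], [0.06, 2.58], [-1.02, 4.17], [0.09, 2.62], [-3.14, 3.14]. Speed limits (rad/s): [2.57, 2.57, 3.14, 3.14, 3.14, 3.14].

INTERFACE

Orientations are given as a rotation vector (axis times angle).
In Python, from station import ctrl gives the robot as it stands.
- The arm moves only by the tool step_arm, never from a script. Its argument "moves" is a list of rows, each a list of 5 numbers: the opening, from 0 (shut) to 1 (fully open), then the shift along the world's x, y, z in m, then the turn about the world's z in degrees. A call has 1 to 20 rows; each row shifts and turns the pose as measured when the row begins; what a row does not reach is not made up. A row lasts 1/8 s, in which the tool goes at most 62.5 mm and 10.7 degrees, less where a joint would pass 70% of its speed; a pose out of reach is approached as far as the arm can. A call is refused whole if a number of a shift passes 0.0625 or a number of a turn 10.7, either way. A call with a gripper value outside its range is refused whole. The fingers move at their own pace and stop on an object; "newtons" is the grip in N (left out, the last holds). Time passes only in rows, so rows that do not move let the fingers close. It gives the time, the measured TCP pose, the force and the opening at its end, in the units of the state.
- ctrl.get_obs(): the state, without advancing time (a new reading comes with each control period).
- ctrl.get_image(name): name is "scene" or "top" or "wrist"; returns a dict with "color" (480x640x3 uint8, red, green, blue), "camera_matrix" (3x3 intrinsics, pixels), "R" (3x3) and "t" (3): a world point X has camera coordinates R X + t; the wrist camera has in their place "T_tool_cam" (4x4, takes a point from camera to tool coordinates, whose origin is the TCP and whose axes are the flange's). Camera axes: x right, y down, z forward; pixel columns grow to the right and rows downward; lengths in m; the calibration is good to about 2 mm. A picture is of the moment at which its call begins: read the wrist's pose just before it. There is no depth.
- ctrl.finish_job(): hands the job in, once; it reports no verdict.
Trained networks look in a picture, given as the dict that the camera call returned (one of the last four; its "shot" number tells which), for a name from the list of things; names that differ only in an ending like _2 or _b are one class to them, and where a whole thing is asked for, a point or a joint stands for the part that bears it (a point fixed in the world has none). Each returns a list of dicts, best first, with "p" (0 to 1); they miss things now and then, are a little off and sometimes report something else, mostly with a low value. They report only what shows in the picture. A call takes as long as a camera call.
- ctrl.spot_in(picture, query): "bbox" ([left, top, right, bottom] in pixels, round what is visible of it).
The state is a dict: "t": time; "q": joint angles; "dq": joint speeds; "effort": joint torques, N m; "tool_pos": TCP position; "tool_rot": TCP orientation; "contact_force": force on the tool from outside, world axes, zero at the start; "wrist_torque": the same for the moment, N m; "opening": finger opening in m.
Only numpy, scipy, OpenCV 4.12 (cv2) and the standard library are available. Lean on these libraries where they do the work, as an engineer would, in place of code of your own. Each camera call takes 0.05 s, during which the arm holds its last target.

TASK

Refill the wooden coaster tube up to its marked line: put in the coaster that lies on the counter and then one from the drying rack, each flat on those already there, so that the top of the stack is level with the line. Leave the other coaster standing in the rack, and do not disturb the rest of the things on the counter.

Things in the scene. Friction and masses are not known exactly. Their poses are not given: they have to be found in the camera images.
- coaster_a: round terracotta coaster, 56 mm in diameter, 14 mm thick, about 65 g; at the start it lies flat on the counter, between the rack and the tube, with bare counter round it; origin at its centre, its z axis is the disc's axis (either face may be up, both are alike)
- coaster_b: round terracotta coaster, 56 mm in diameter, 14 mm thick, about 65 g; at the start it stands on edge in the slot at the rack's -y end (put down leaning on its edge and let go, it falls over flat); origin at its centre, its z axis is the disc's axis (either face may be up, both are alike)
- coaster_c: round terracotta coaster, 56 mm in diameter, 14 mm thick, about 65 g; at the start it stands on edge in the slot at the rack's +y end (put down leaning on its edge and let go, it falls over flat); origin at its centre, its z axis is the disc's axis (either face may be up, both are alike)
- stacked_0: the same kind of coaster (56 mm diameter, 14 mm thick), already lying flat in the holder, on its floor; origin at its centre, z axis along the disc's axis
- stacked_1: the same kind of coaster (56 mm diameter, 14 mm thick), already lying flat in the holder, on top of stacked_0; origin at its centre, z axis along the disc's axis
- holder: upright wooden tube, fixed: 62 mm inside, walls 4 mm, rim 80 mm above the counter, foot 92 mm across, inner floor 8 mm above the counter. From rim to foot the wall has two opposite openings, 44 mm wide, facing its +x and -x: two fingers closing along its x axis can go down in them with a coaster. Origin under its centre on the counter, z up; turned at random
- holder_mark (a point): point on the tube's axis at the height of the marked line (dark line 3 mm wide round the wall), 64 mm above the counter: the top of four stacked coasters (8 mm floor + 4 x 14 mm); two are in it at the start. Axes as the holder's
- rack: steel drying rack, fixed: foot 75 mm (x) by 150 mm (y); two slots at y -35 and +35 mm each hold a coaster on edge on two bars, disc axis along the rack's y, leaning up to 7 degrees; it lifts straight up. Pins beside them end 40 mm above the counter; coaster centres are 38 mm, tops 66 mm above it. Origin under its centre on the counter, z up; turned at random
- jar_lid: bystander: flat round steel jar lid lying on the counter, 74 mm across, 13 mm thick, wider than the coasters and too wide for the holder; origin on its underside
- mug: bystander: white mug, 82 mm across, 90 mm tall; origin on its underside
- espresso_cup: bystander: small white cup with a handle, 64 mm across, 55 mm tall; origin on its underside
- pepper: bystander: glass jar with steel cap, 48 mm across, 130 mm tall; origin on its underside
- sugar: bystander: glass jar with grey cap and blank paper label, 76 mm across, 110 mm tall; origin on its underside
- spatula: bystander: black spatula lying on the counter, 240 mm long; origin near its middle
- teaspoon: bystander: steel spoon lying on the counter, 140 mm long; origin near its middle

How it is judged:
On the way, in this order (a step that is already met when the one before it is completed fails the run):
1. the coaster from the counter lies flat in the tube on the two already there (horizontal distance between coaster_a and holder_mark below 0.008 m and z of coaster_a in the frame of holder_mark between -0.025 and -0.017 m and angle between the z axis of coaster_a and the z axis of holder, either way round below 0.12 rad), for 0.2 s.
2. one coaster from the rack lies flat on it, so that the top of the stack is level with the line (((horizontal distance between coaster_b and holder_mark below 0.008 m and z of coaster_b in the frame of holder_mark between -0.011 and -0.003 m and angle between the z axis of coaster_b and the z axis of holder, either way round below 0.12 rad) or (horizontal distance between coaster_c and holder_mark below 0.008 m and z of coaster_c in the frame of holder_mark between -0.011 and -0.003 m and angle between the z axis of coaster_c and the z axis of holder, either way round below 0.12 rad))), for 0.2 s.
At the end, for the whole second after the job is handed in: In the tube lie, flat (7 degrees) and still, within 8 mm of its axis and 4 mm of their heights, the two coasters that were there, then the one from the counter, then one from the rack, its top level with the line; the other still stands in its slot, moved less than 20 mm (all of step 1 and ((horizontal distance between coaster_b and holder_mark below 0.008 m and z of coaster_b in the frame of holder_mark between -0.011 and -0.003 m and angle between the z axis of coaster_b and the z axis of holder, either way round below 0.12 rad) or (horizontal distance between coaster_c and holder_mark below 0.008 m and z of coaster_c in the frame of holder_mark between -0.011 and -0.003 m and angle between the z axis of coaster_c and the z axis of holder, either way round below 0.12 rad)) and horizontal distance between each of stacked_0, stacked_1 and holder_mark below 0.008 m and z of stacked_0 in the frame of holder_mark between -0.053 and -0.045 m and angle between the z axis of each of stacked_0, stacked_1 and the z axis of holder, either way round below 0.12 rad and z of stacked_1 in the frame of holder_mark between -0.039 and -0.031 m and linear speed of each of coaster_a, coaster_b, coaster_c below 0.03 m/s and ((distance of coaster_b from where it was at the start of the episode below 0.02 m and angle between coaster_b's own z axis and vertical between 1.27 and 1.87 rad) or (distance of coaster_c from where it was at the start of the episode below 0.02 m and angle between coaster_c's own z axis and vertical between 1.27 and 1.87 rad))); the robot touches nothing.
It fails at once if one of the other things on the counter (lid, mug, cup, jars, spatula, spoon) is moved by more than 30 mm (distance of any of jar_lid, mug, espresso_cup, pepper, sugar, spatula, teaspoon from where it was at the start of the episode above 0.03 m).
It also fails if it takes over 66 s, if anything falls off the work surface, if the arm or the gripper's body presses on something with over 40 N, if the wrist force passes 120 N, or if a joint passes its speed limit or range.

## Working session

There is one attempt and no reset: what is moved stays moved. The work goes in short steps, Python scripts to look and compute and a tool call to move; the robot and the scene stay as the last step left them, time stands still between calls to the robot, and variables do not carry over. Pictures are saved under pics/ and viewed, and the job is handed in when it is done.

Besides the shell and the picture viewer there is one more tool, called after "Call:" as a command line: name --pt "numbers of a row" for each row, then --argument value for the rest. step_arm: Moves the arm, as the interface text tells. Its arguments: {"type":"object","properties":{"moves":{"type":"array","items":{"type":"array","items":{"type":"number"}}},"newtons":{"type":"number"}},"required":["moves"]}

```bash
ls; mkdir -p pics
python3 - <<'E'
from station import ctrl
import cv2,numpy as np,pickle
o=ctrl.get_obs();print({k:np.round(v,3) for k,v in o.items()})
for n in ["scene","top"]:
    p=ctrl.get_image(n);cv2.imwrite(f"pics/{n}0.png",p["color"][:,:,::-1])
    pickle.dump(p,open(f"{n}0.pkl","wb"))
    print(n,p["camera_matrix"].round(1).tolist(),p["R"].round(4).tolist(),p["t"].round(4).tolist())
    for q in ["coaster_a","holder","rack","jar_lid","mug","espresso_cup","pepper","sugar","spatula","teaspoon"]:
        print(q,[(np.round(d["bbox"]).tolist(),round(d["p"],2)) for d in ctrl.spot_in(p,q)[:5]])
E
```

```text
pics
{'t': np.float64(0.0), 'q': array([-1.324,  0.053,  1.614, -0.   ,  1.476, -0.119]), 'dq': array([ 0.   ,  0.001, -0.   ,  0.002, -0.001,  0.   ]), 'effort': array([-1.0000e-03, -3.9367e+01, -3.7018e+01, -0.0000e+00,  7.0000e-03,
       -0.0000e+00]), 'tool_pos': array([ 0.223, -0.583,  0.23 ]), 'tool_rot': array([-3.087, -0.571,  0.   ]), 'contact_force': array([ 0.566,  0.159, -0.004]), 'wrist_torque': array([0.084, 0.   , 0.023]), 'opening': np.float64(0.085)}
scene [[469.5, 0.0, 317.9], [0.0, 469.5, 237.9], [0.0, 0.0, 1.0]] [[-0.275, 0.9614, -0.0052], [0.6016, 0.1678, -0.781], [-0.75, -0.2179, -0.6245]] [0.137, -0.2911, 1.5547]
coaster_a [([216.0, 223.0, 241.0, 251.0], 0.67), ([290.0, 242.0, 315.0, 266.0], 0.62), ([199.0, 216.0, 221.0, 240.0], 0.52), ([192.0, 174.0, 238.0, 190.0], 0.46), ([407.0, 280.0, 456.0, 343.0], 0.16)]
holder [([393.0, 227.0, 434.0, 278.0], 0.69)]
rack [([194.0, 227.0, 252.0, 263.0], 0.8), ([322.0, 271.0, 348.0, 328.0], 0.38)]
jar_lid [([274.0, 270.0, 310.0, 297.0], 0.75)]
mug [([407.0, 281.0, 454.0, 340.0], 0.93)]
espresso_cup [([153.0, 247.0, 195.0, 
[... 328 characters left out ...]
15, 0.0108, -0.9933]] [0.0033, 0.5442, 1.0352]
coaster_a [([313.0, 232.0, 341.0, 259.0], 0.8), ([422.0, 227.0, 433.0, 247.0], 0.74), ([393.0, 215.0, 406.0, 236.0], 0.6)]
holder [([200.0, 240.0, 242.0, 275.0], 0.82)]
rack [([377.0, 210.0, 440.0, 259.0], 0.68), ([435.0, 325.0, 493.0, 344.0], 0.65)]
jar_lid [([308.0, 186.0, 334.0, 215.0], 0.87)]
mug [([176.0, 159.0, 221.0, 203.0], 0.63)]
espresso_cup [([411.0, 166.0, 449.0, 198.0], 0.89), ([378.0, 208.0, 443.0, 258.0], 0.61)]
pepper [([261.0, 144.0, 288.0, 178.0], 0.75)]
sugar [([334.0, 130.0, 364.0, 168.0], 0.9), ([316.0, 234.0, 336.0, 256.0], 0.57)]
spatula [([120.0, 321.0, 215.0, 359.0], 0.91)]
teaspoon [([434.0, 324.0, 494.0, 345.0], 0.91)]
```

Run:
```python
import cv2
a=cv2.imread("pics/top0.png");cv2.imwrite("pics/top0c.png",cv2.resize(a[120:370,110:510],None,fx=2,fy=2,interpolation=cv2.INTER_CUBIC))
cv2.imwrite("pics/holder0.png",cv2.resize(a[225:290,185:260],None,fx=8,fy=8,interpolation=cv2.INTER_CUBIC))
cv2.imwrite("pics/rack0.png",cv2.resize(a[200:270,365:455],None,fx=8,fy=8,interpolation=cv2.INTER_CUBIC))
```

```text
(no output)
```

View pics/top0c.png

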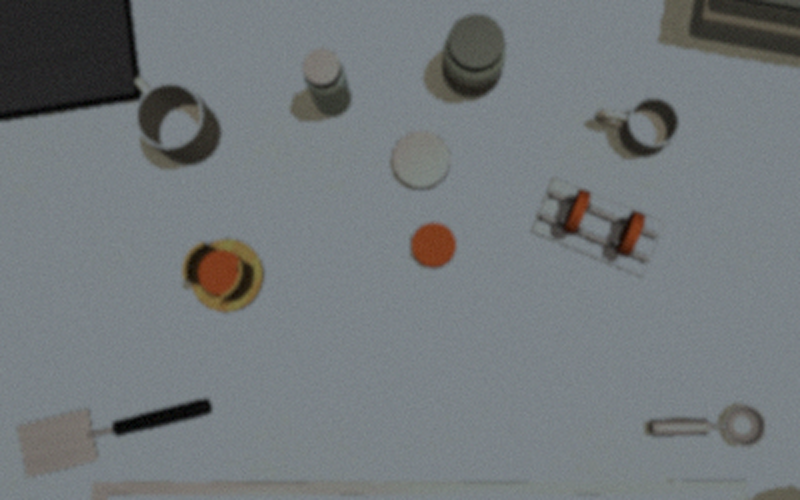

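View pics/holder0.png

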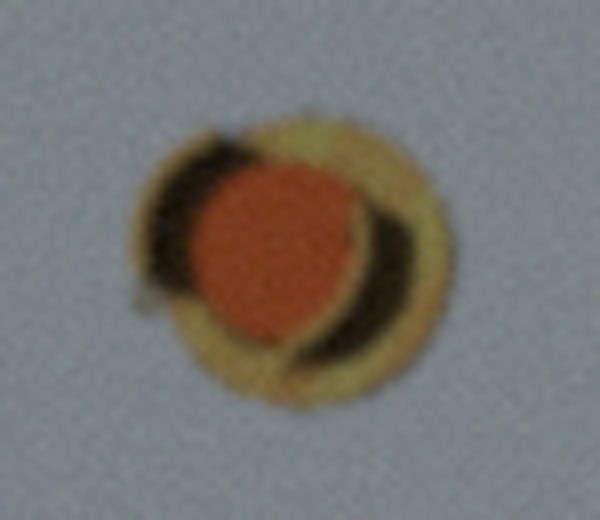

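View pics/rack0.png

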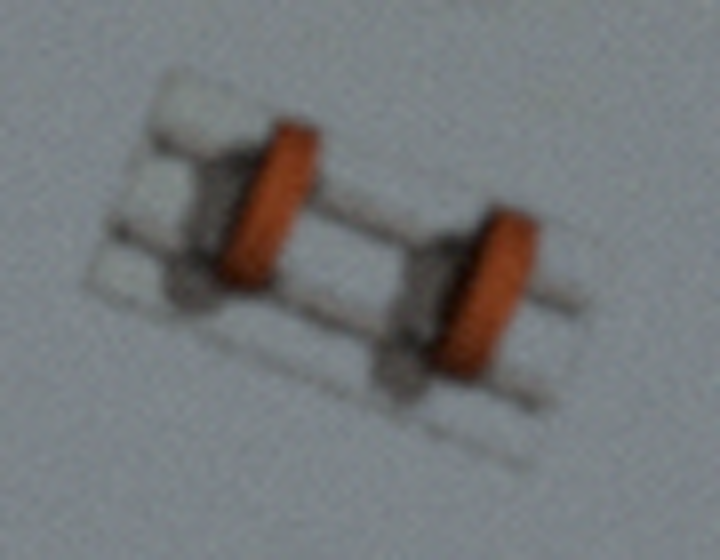

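View pics/scene0.png

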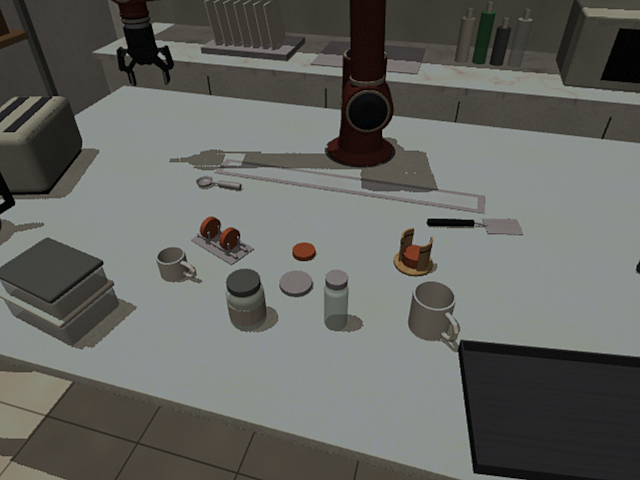

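The top view shows coaster_a at about (327,243), the holder at (222,258) with walls at its upper left and lower right, and the rack at (409,234). Next I work out coarse positions.

```bash
cat > h.py <<'E'
import numpy as np,cv2,pickle
from scipy.spatial.transform import Rotation as Ro
def cam(p,o=None):
    if "R" in p: return p["camera_matrix"],np.array(p["R"]),np.array(p["t"])
    T=np.eye(4);T[:3,:3]=Ro.from_rotvec(o["tool_rot"]).as_matrix();T[:3,3]=o["tool_pos"]
    W=np.linalg.inv(T@p["T_tool_cam"]);return p["camera_matrix"],W[:3,:3],W[:3,3]
def ray(c,uv,z):
    K,R,t=c;C=-R.T@t;uv=np.atleast_2d(uv)
    d=(R.T@np.linalg.inv(K)@np.c_[uv,np.ones(len(uv))].T).T
    return (C+d*((z-C[2])/d[:,2])[:,None])[:,:2]
def proj(c,X):
    K,R,t=c;x=(K@(R@np.atleast_2d(X).T+t[:,None])).T;return x[:,:2]/x[:,2:]
def orange(img):
    h=cv2.cvtColor(img,cv2.COLOR_RGB2HSV)
    m=cv2.inRange(h,(0,110,40),(14,255,255));return m
def blobs(img,amin=30):
    n,l,s,c=cv2.connectedComponentsWithStats(orange(img))
    return [(s[i].tolist(),c[i].round(1).tolist(),(l==i)) for i in range(1,n) if s[i,4]>=amin]
E
python3 - <<'E'
from h import *
for n in["top","scene"]:
    p=pickle.load(open(n+"0.pkl","rb"));c=cam(p);print(n,"C",(-c[1].T@c[2]).round(3))
    for s,ce,m in blobs(p["color"]):print(s,ce,[ray(c,ce,z).round(4).tolist() for z in(.014,.036,.05)])
p=pickle.load(open("top0.pkl","rb"));c=cam(p)
print("foot",ray(c,(185+300/8,225+265/8),.006))
print("walls",ray(c,[(185+180/8,225+190/8),(185+330/8,225+290/8)],.08))
for n,u in dict(lid=(321,200),mug=(200,190),cup=(435,185),sugar=(345,160),pep=(275,172),rack=(409,234),sp=(465,335)).items():print(n,ray(c,u,0).round(3))
E
```

```text
top C [ 0.422 -0.011  1.091]
[392, 216, 12, 20, 134] [398.1, 225.6] [[[0.5946, -0.2004]], [[0.591, -0.1965]], [[0.5888, -0.1941]]]
[419, 227, 13, 20, 134] [425.6, 236.5] [[[0.5667, -0.2681]], [[0.5637, -0.2628]], [[0.5618, -0.2595]]]
[316, 232, 22, 21, 362] [326.2, 242.2] [[[0.5537, -0.0204]], [[0.551, -0.0202]], [[0.5493, -0.0201]]]
[208, 245, 22, 23, 389] [218.3, 255.3] [[[0.5222, 0.2486]], [[0.5201, 0.2433]], [[0.5188, 0.2399]]]
[275, 396, 55, 56, 602] [312.5, 416.9] [[[0.1343, 0.0148]], [[0.1402, 0.0142]], [[0.1439, 0.0139]]]
[346, 454, 18, 26, 313] [355.5, 467.2] [[[0.0204, -0.0861]], [[0.0286, -0.0845]], [[0.0338, -0.0836]]]
scene C [1.379 0.256 0.744]
[345, 82, 32, 18, 156] [354.1, 88.9] [[[-0.4853, -0.1257]], [[-0.4291, -0.1142]], [[-0.3934, -0.1069]]]
[328, 137, 11, 14, 104] [333.3, 144.6] [[[0.0118, -0.0858]], [[0.053, -0.0755]], [[0.0792, -0.069]]]
[200, 217, 20, 22, 267] [209.6, 226.8] [[[0.5325, -0.2798]], [[0.558, -0.2636]], [[0.5742, -0.2534]]]
[219, 228, 21, 22, 275] [228.5, 237.9] [[[0.5615, -0.2137]], [[0.5862, -0.1996]], [[0.6018, -0.1906]]]
[293, 243, 22, 18, 327] [303.4, 251.3] [[[0.5606, -0.0183]], [[0.5853, -0.01]], [[0.6009, -0.0048]]]
[401, 244, 20, 25, 365] [410.8, 255.7] [[[0.5074, 0.2323]], [[0.5336, 0.233]], [[0.5503, 0.2334]]]
foot [[0.51575658 0.23979951]]
walls [[0.53154529 0.25843679]
 [0.5019669  0.21378101]]
lid [[ 0.664 -0.008]]
mug [[0.692 0.303]]
cup [[ 0.701 -0.3  ]]
sugar [[ 0.769 -0.07 ]]
pep [[0.738 0.11 ]]
rack [[ 0.575 -0.23 ]]
sp [[ 0.324 -0.36 ]]
```

Call:
step_arm --pt "1 0.04 0.045 0.01 0" --pt "1 0.04 0.045 0.01 0" --pt "1 0.04 0.045 0.01 0" --pt "1 0.04 0.045 0.01 0" --pt "1 0.04 0.045 0.01 0" --pt "1 0.04 0.045 0 0" --pt "1 0.04 0.045 0 0" --pt "1 0 0 0 0" --pt "1 0 0 0 0"

```text
t: 2.22
tool_pos: [0.5096, -0.2586, 0.2838]
tool_rot: [3.087, 0.567, 0.005]
contact_force: [-0.3, 0.9, 0.0]
opening: 0.0855
```

```bash
cat > shot.py <<'E'
import sys
from h import *
from station import ctrl
def shot(name):
    o=ctrl.get_obs();p=ctrl.get_image("wrist");pickle.dump((o,p),open(name+".pkl","wb"))
    cv2.imwrite(f"pics/{name}.png",p["color"][:,:,::-1]);print({k:np.round(o[k],4).tolist() for k in("t","tool_pos","tool_rot","opening","contact_force")})
    return o,p
if __name__=="__main__":
    o,p=shot(sys.argv[1]);c=cam(p,o)
    for s,ce,m in blobs(p["color"]):print(s,ce,[ray(c,ce,z).round(4).tolist() for z in(.014,.036,.066)])
E
python3 shot.py w1; python3 -c "
from h import *
o,p=pickle.load(open('w1.pkl','rb'));print(p['camera_matrix'],np.round(p['T_tool_cam'],3))"
```

```text
{'t': 2.225, 'tool_pos': [0.5096, -0.2586, 0.2838], 'tool_rot': [3.0872, 0.5672, 0.0055], 'opening': 0.0855, 'contact_force': [-0.2658, 0.8976, 0.0343]}
[67, 21, 66, 65, 3292] [99.2, 53.3] [[[0.5549, -0.022]], [[0.5565, -0.0331]], [[0.5586, -0.0481]]]
[263, 56, 51, 57, 1182] [287.6, 83.0] [[[0.5923, -0.1914]], [[0.5918, -0.1934]], [[0.5912, -0.1961]]]
[321, 115, 49, 52, 1013] [346.0, 141.4] [[[0.5624, -0.2621]], [[0.5635, -0.2604]], [[0.565, -0.258]]]
[[412.40532091   0.         323.2799268 ]
 [  0.         412.40532091 242.72389682]
 [  0.           0.           1.        ]] [[ 0.    -0.949 -0.314  0.08 ]
 [ 1.     0.001 -0.001 -0.001]
 [ 0.001 -0.314  0.949 -0.143]
 [ 0.     0.     0.     1.   ]]
```

View pics/w1.png

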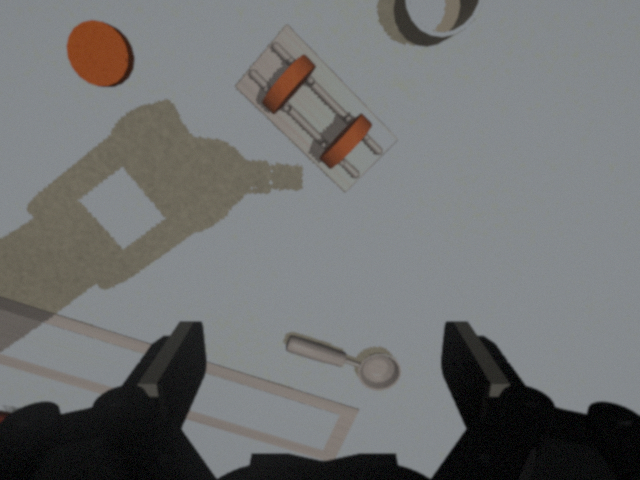

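Call:
step_arm --pt "1 0.008 0.04 -0.015 9" --pt "1 0.008 0.04 -0.02 9" --pt "1 0.008 0.04 -0.03 9" --pt "1 0.008 0.04 -0.03 8" --pt "1 0.007 0.04 -0.03 0" --pt "1 0.006 0.037 -0.03 0" --pt "1 0 0 0 0" --pt "1 0 0 0 0"

```text
t: 3.28
tool_pos: [0.5516, -0.0291, 0.1262]
tool_rot: [2.773, 1.465, 0.01]
contact_force: [-0.4, -0.2, 0.4]
opening: 0.0854
```

```bash
python3 shot.py w2
python3 - <<'E'
from h import *
o,p=pickle.load(open('w1.pkl','rb'));c=cam(p,o)
q=ray(c,[(287,24),(397,139),(347,192),(236,86)],.003);print("rack corners",q.round(4),q.mean(0))
d=q[1]-q[0];print(np.degrees(np.arctan2(d[1],d[0])),np.linalg.norm(d)); d=q[2]-q[3];print(np.degrees(np.arctan2(d[1],d[0])),np.linalg.norm(d))
E
```

```text
{'t': 3.275, 'tool_pos': [0.5516, -0.0291, 0.1262], 'tool_rot': [2.7728, 1.4645, 0.0104], 'opening': 0.0854, 'contact_force': [-0.4482, -0.2438, 0.4352]}
[277, 179, 86, 85, 5601] [319.3, 221.9] [[[0.5552, -0.0188]], [[0.5587, -0.0139]], [[0.5633, -0.0072]]]
[532, 383, 14, 11, 41] [538.4, 387.5] [[[0.6171, -0.2146]], [[0.6152, -0.1929]], [[0.6126, -0.1631]]]
rack corners [[ 0.6402 -0.173 ]
 [ 0.5821 -0.3098]
 [ 0.5146 -0.283 ]
 [ 0.5723 -0.1449]] [ 0.57732174 -0.22767812]
-113.04130618115006 0.14856637750871793
-112.68740495033128 0.14970459597286903
```

View pics/w2.png

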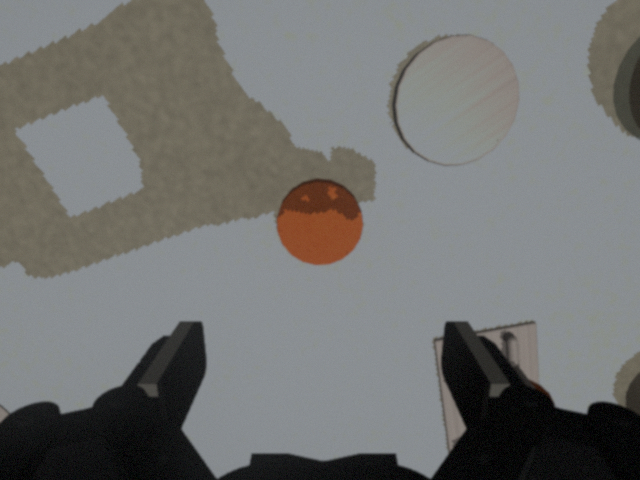

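The coaster is centred at about (320,222) in the wrist picture, which puts it at (0.555,-0.019). I go down and grip it.

Call:
step_arm --pt "1 0.0035 0.01 -0.03 0" --pt "1 0 0 -0.03 0" --pt "1 0 0 -0.03 0" --pt "1 0 0 -0.022 0" --pt "1 0 0 -0.005 0" --pt "1 0 0 0 0" --newtons 40

```text
t: 4.08
tool_pos: [0.5618, -0.0289, 0.0161]
tool_rot: [2.772, 1.441, 0.031]
contact_force: [-0.6, -0.3, 0.3]
opening: 0.0853
```

```bash
python3 shot.py w3
```

```text
{'t': 4.075, 'tool_pos': [0.5618, -0.0289, 0.0161], 'tool_rot': [2.7717, 1.4411, 0.0308], 'opening': 0.0853, 'contact_force': [-0.5818, -0.321, 0.2945]}
[228, 239, 140, 136, 14784] [297.7, 307.4] [[[0.5563, -0.0177]], [[0.5635, -0.0093]], [[0.5732, 0.0023]]]
```

View pics/w3.png

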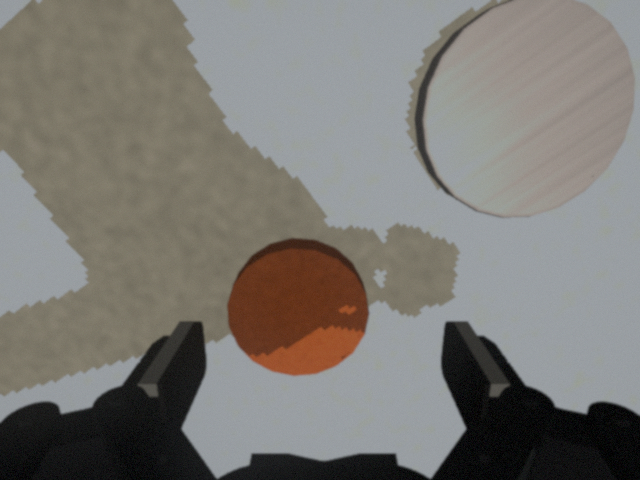

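Call:
step_arm --pt "1 -0.006 0.011 0 0" --pt "1 0 0 0 0" --pt "1 0 0 -0.007 0" --pt "1 0 0 -0.006 0" --pt "1 0 0 0 0"

```text
t: 4.75
tool_pos: [0.5574, -0.0173, 0.0055]
tool_rot: [2.768, 1.44, 0.038]
contact_force: [0.0, -0.1, -0.8]
opening: 0.0853
```

```bash
python3 shot.py w4
```

```text
{'t': 4.75, 'tool_pos': [0.5574, -0.0173, 0.0055], 'tool_rot': [2.7682, 1.4404, 0.0376], 'opening': 0.0853, 'contact_force': [0.0243, -0.0587, -0.7854]}
[252, 265, 146, 142, 16182] [324.1, 335.9] [[[0.5564, -0.0171]], [[0.5633, -0.0061]], [[0.5726, 0.0088]]]
```

View pics/w4.png

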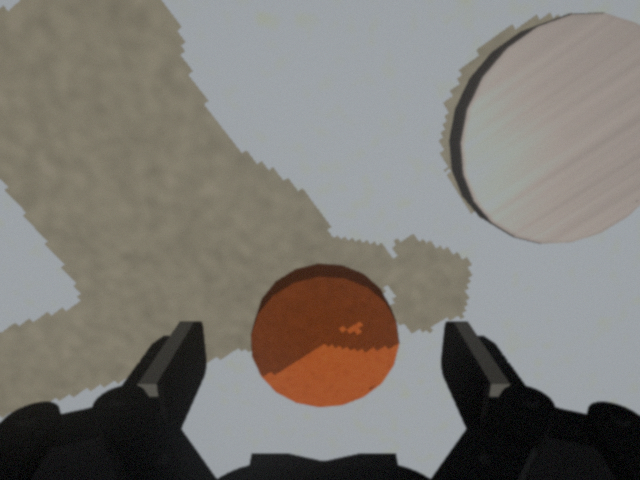

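Call:
step_arm --pt "1 0 0 -0.005 0" --pt "1 0 0 0 0" --pt "0 0 0 0 0" --pt "0 0 0 0 0" --pt "0 0 0 0 0" --pt "0 0 0 0 0" --newtons 40

```text
t: 5.55
tool_pos: [0.5582, -0.0175, 0.001]
tool_rot: [2.768, 1.44, 0.039]
contact_force: [-0.4, 0.2, -0.1]
opening: 0.054
```

```bash
python3 shot.py w5
```

```text
{'t': 5.55, 'tool_pos': [0.5582, -0.0175, 0.001], 'tool_rot': [2.7679, 1.4397, 0.039], 'opening': 0.054, 'contact_force': [-0.4215, 0.1507, -0.1366]}
[247, 269, 153, 146, 17298] [323.0, 342.3] [[[0.5567, -0.017]], [[0.5638, -0.0058]], [[0.5736, 0.0096]]]
```

View pics/w5.png

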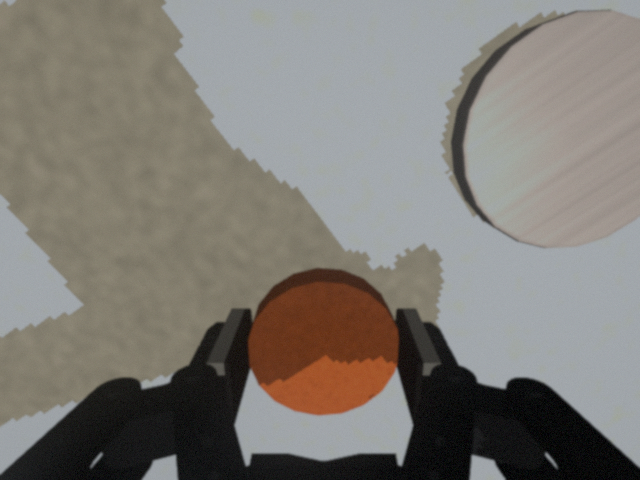

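Call:
step_arm --pt "0 0 0 0.02 0" --pt "0 0 0 0.04 0" --pt "0 -0.01 0.02 0.04 0" --pt "0 -0.015 0.035 0.04 0" --pt "0 -0.015 0.035 0.02 0" --pt "0 -0.015 0.035 0 0" --pt "0 -0.015 0.035 0 0" --pt "0 -0.015 0.03 0 0" --pt "0 0 0 0 0" --pt "0 0 0 0 0"

```text
t: 6.85
tool_pos: [0.4719, 0.1779, 0.181]
tool_rot: [2.764, 1.435, 0.065]
contact_force: [-1.0, -0.0, -0.1]
opening: 0.0541
```

```bash
python3 shot.py w6
```

```text
{'t': 6.85, 'tool_pos': [0.4719, 0.1779, 0.181], 'tool_rot': [2.7644, 1.4351, 0.0647], 'opening': 0.0541, 'contact_force': [-0.9927, -0.0137, -0.1118]}
[278, 69, 84, 91, 5754] [319.5, 114.7] [[[0.5198, 0.2406]], [[0.5192, 0.2409]], [[0.5183, 0.2413]]]
[247, 270, 153, 145, 16945] [323.2, 343.5] [[[0.4147, 0.0866]], [[0.4215, 0.0978]], [[0.4307, 0.113]]]
[628, 446, 12, 15, 115] [635.0, 451.6] [[[0.59, -0.1907]], [[0.5844, -0.1599]], [[0.5767, -0.118]]]
```

View pics/w6.png

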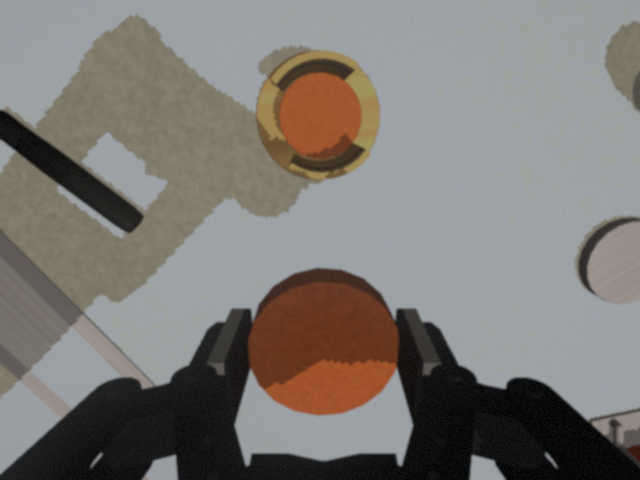

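Run:
```python
from h import *
for i in range(1,7):
    o,p=pickle.load(open(f'w{i}.pkl','rb'));R=Ro.from_rotvec(o["tool_rot"]).as_matrix();print(i,R[:,2].round(4),np.degrees(np.arctan2(R[1,1],R[0,1])).round(2),o["q"].round(3))
c=cam(p,o)
def ov(cx,cy,th,name):
    s=6;im=cv2.resize(p["color"][40:190,250:390,::-1],None,fx=s,fy=s,interpolation=cv2.INTER_CUBIC)
    def line(X,col,cl=False):
        u=(proj(c,X)-[250,40]+.5)*s;cv2.polylines(im,[np.int32(u.round())],cl,col,1,cv2.LINE_AA)
    def arc(r,z,a0,a1):a=np.radians(np.linspace(a0,a1,60))+th;return np.c_[cx+r*np.cos(a),cy+r*np.sin(a),0*a+z]
    line(arc(.046,0.0,0,360),(255,255,0));line(arc(.046,0.008,0,360),(255,0,255))
    line(arc(.028,.036,0,360),(0,255,0))
    for r in(.031,.035):
        h=np.degrees(np.arcsin(.022/r))
        for b in(0,180):line(arc(r,.08,b+h,b+180-h),(255,0,0))
    cv2.imwrite(name,im[:600,:800])
ov(.519,.241,np.radians(-34),"pics/ov6.png")
```

```text
1 [ 0.0039 -0.002  -1.    ] -69.18 [-6.000e-01 -1.030e-01  1.679e+00  1.000e-03  1.561e+00  6.070e-01]
2 [ 0.0086 -0.002  -1.    ] -34.32 [-0.187 -0.037  1.884 -0.     1.286  0.412]
3 [ 0.0256 -0.0064 -0.9997] -35.06 [-0.183  0.124  1.925 -0.002  1.066  0.43 ]
4 [ 0.031  -0.0073 -0.9995] -35.03 [-0.163  0.128  1.942 -0.003  1.04   0.449]
5 [ 0.032  -0.0075 -0.9995] -35.05 [-0.164  0.136  1.942 -0.003  1.03   0.449]
6 [ 0.0489 -0.0041 -0.9988] -35.16 [ 0.221 -0.238  1.969 -0.015  1.363  0.837]
```

View pics/ov6.png

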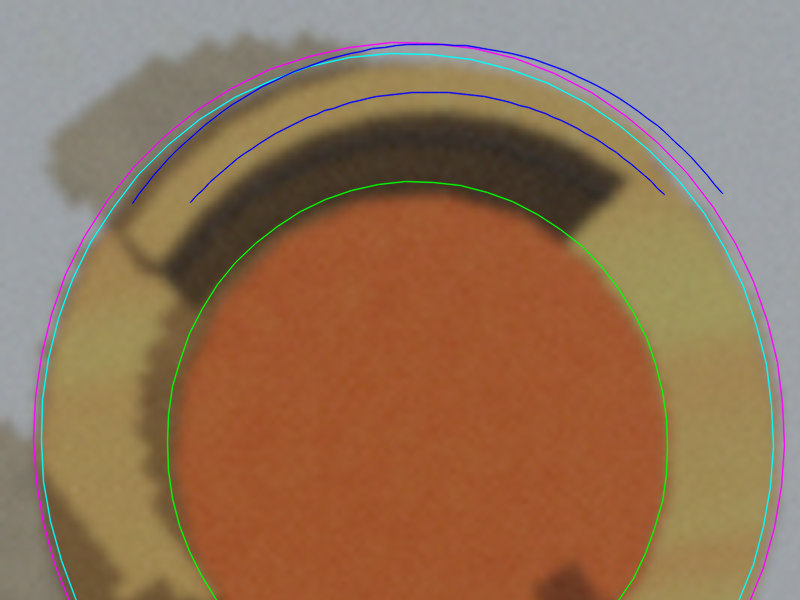

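```bash
cat > ov.py <<'E'
from h import *
def overlay(f,cx,cy,th,box,s,name):
    o,p=pickle.load(open(f,'rb'));c=cam(p,o);th=np.radians(th)
    x0,y0,x1,y1=box
    im=cv2.resize(p["color"][y0:y1,x0:x1,::-1],None,fx=s,fy=s,interpolation=cv2.INTER_CUBIC)
    def line(X,col):
        u=(proj(c,X)-[x0,y0]+.5)*s;cv2.polylines(im,[np.int32(u.round())],False,col,1,cv2.LINE_AA)
    def arc(r,z,a0,a1):a=np.radians(np.linspace(a0,a1,60))+th;return np.c_[cx+r*np.cos(a),cy+r*np.sin(a),0*a+z]
    line(arc(.046,0.0,0,360),(255,255,0));line(arc(.028,.036,0,360),(0,255,0))
    for r in(.031,.035):
        h=np.degrees(np.arcsin(.022/r))
        for b in(0,180):line(arc(r,.08,b+h,b+180-h),(255,0,0))
    cv2.imwrite(name,im)
E
python3 - <<'E'
from ov import *
from scipy.optimize import least_squares
o,p=pickle.load(open('w6.pkl','rb'));c=cam(p,o)
# inner corners of the far wall at rim (image), via crop coords
U=np.array([(162,270),(622,180)])/6+[250,40]-.08
W=ray(c,U,.08);print(W);
d=W[1]-W[0];print("len",np.linalg.norm(d),"ang",np.degrees(np.arctan2(d[1],d[0])))
h=np.arcsin(.022/.031);th=np.arctan2(d[1],d[0]);n=np.array([-np.sin(th),np.cos(th)])
print("centre from rim",W.mean(0)-n*.031*np.cos(h))
overlay("w6.pkl",.519,.240,np.degrees(th),(250,40,390,190),4,"pics/ov6b.png")
E
```

```text
[[0.50761573 0.26796663]
 [0.54698369 0.24992383]]
len 0.04330564205022198 ang -24.62254568707514
centre from rim [0.51820019 0.23909079]
```

View pics/ov6b.png

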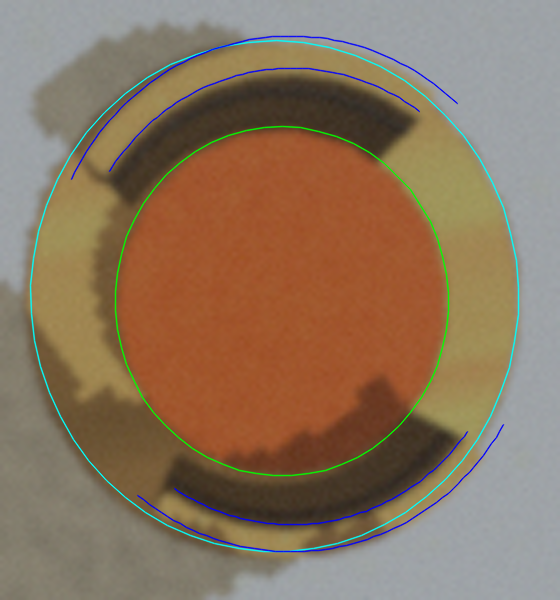

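Call:
step_arm --pt "0 0.024 0.031 -0.03 10.5" --pt "0 0.024 0.03 -0.03 0" --pt "0 0 0 0 0" --pt "0 0 0 0 0"

```text
t: 7.4
tool_pos: [0.5245, 0.2364, 0.1214]
tool_rot: [2.624, 1.681, 0.072]
contact_force: [0.2, -0.2, -0.4]
opening: 0.0539
```

```bash
python3 shot.py w7;python3 - <<'E'
from ov import *
o,p=pickle.load(open(f'w7.pkl','rb'));R=Ro.from_rotvec(o["tool_rot"]).as_matrix();print(R[:,2].round(4),np.degrees(np.arctan2(R[1,1],R[0,1])).round(2))
overlay("w7.pkl",.5185,.2395,-24.6,(160,150,480,390),2.5,"pics/ov7.png")
E
```

```text
{'t': 7.4, 'tool_pos': [0.5245, 0.2364, 0.1214], 'tool_rot': [2.6236, 1.6813, 0.0724], 'opening': 0.0539, 'contact_force': [0.2002, -0.1777, -0.4214]}
[247, 221, 153, 194, 21592] [319.4, 323.8] [[[0.5018, 0.1843]], [[0.506, 0.1952]], [[0.5117, 0.2101]]]
[ 0.0524  0.0043 -0.9986] -24.73
```

View pics/ov7.png

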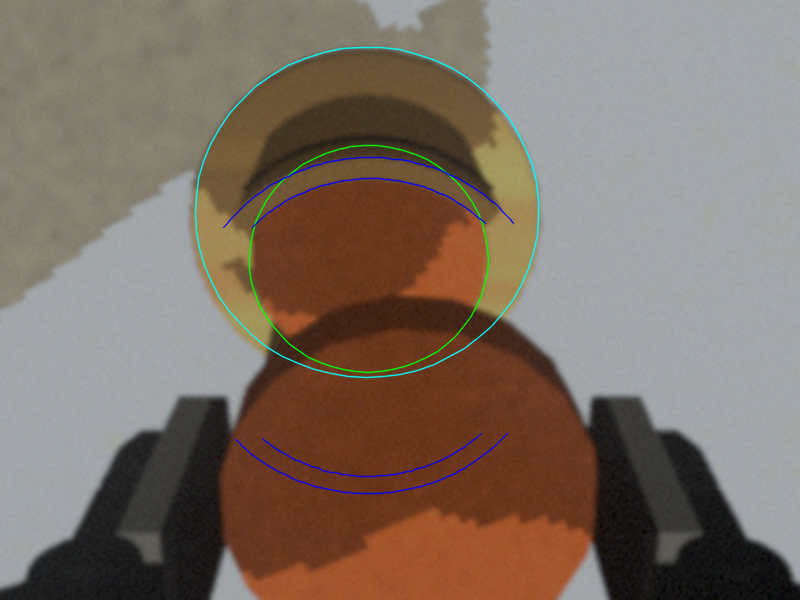

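Call:
step_arm --pt "0 -0.0045 0.003 0 0" --pt "0 0 0 -0.02 0" --pt "0 0 0 0 0" --pt "0 0 0 0 0"

```text
t: 7.95
tool_pos: [0.5197, 0.2381, 0.1025]
tool_rot: [2.624, 1.678, 0.078]
contact_force: [0.0, 0.6, 0.5]
opening: 0.0543
```

Call:
step_arm --pt "0 0 0.001 -0.01 0" --pt "0 0 0 -0.01 0" --pt "0 0 0 0 0"

```text
t: 8.32
tool_pos: [0.5199, 0.2393, 0.0814]
tool_rot: [2.624, 1.678, 0.079]
contact_force: [0.5, 0.5, -0.4]
opening: 0.0542
```

```bash
python3 shot.py w8;python3 - <<'E'
from ov import *
overlay("w8.pkl",.5185,.2395,-24.6,(160,150,480,390),2.5,"pics/ov8.png")
E
```

```text
{'t': 8.325, 'tool_pos': [0.5199, 0.2393, 0.0814], 'tool_rot': [2.624, 1.6779, 0.0789], 'opening': 0.0542, 'contact_force': [0.4746, 0.4905, -0.4045]}
[247, 248, 153, 167, 19682] [322.3, 333.1] [[[0.504, 0.2011]], [[0.5082, 0.2126]], [[0.514, 0.2283]]]
```

View pics/ov8.png

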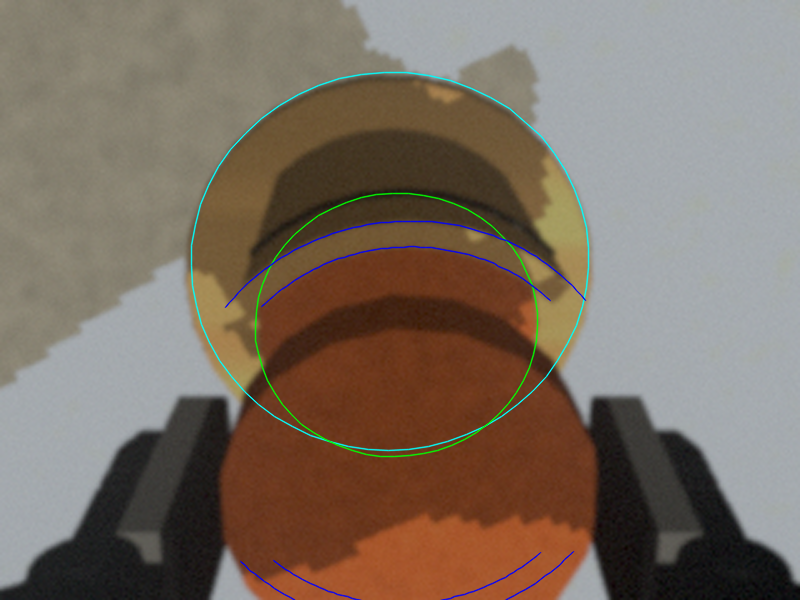

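Run:
```python
from h import *
o5,p5=pickle.load(open('w5.pkl','rb'));o,p=pickle.load(open('w8.pkl','rb'));c=cam(p,o)
c5=cam(p5,o5)
R5=Ro.from_rotvec(o5["tool_rot"]).as_matrix();R=Ro.from_rotvec(o["tool_rot"]).as_matrix()
# ellipse fit of held coaster in w5: lower-edge/top-face; project model
def held(cx,cy,z0):
    a=np.linspace(0,2*np.pi,80)
    def tool(z):return (np.c_[cx+.028*np.cos(a),cy+.028*np.sin(a),0*a+z]-o5["tool_pos"])@R5
    return tool(z0),tool(z0+.014)
im=p["color"][:,:,::-1].copy();im=cv2.resize(im[150:390,160:480],None,fx=2.5,fy=2.5)
im5=cv2.resize(p5["color"][220:460,160:480,::-1],None,fx=2.5,fy=2.5)
b,t=held(.5575,-.0172,0.0)
for X,col in((b,(255,255,0)),(t,(0,255,0))):
    W=X@R.T+o["tool_pos"];print("centre",W.mean(0).round(4))
    cv2.polylines(im,[np.int32((proj(c,W)-[160,150])*2.5)],True,col,1,cv2.LINE_AA)
    W=X@R5.T+o5["tool_pos"]
    cv2.polylines(im5,[np.int32((proj(c5,W)-[160,220])*2.5)],True,col,1,cv2.LINE_AA)
cv2.imwrite("pics/held8.png",im);cv2.imwrite("pics/held5.png",im5)
```

```text
centre [0.5195 0.2396 0.0804]
centre [0.5192 0.2395 0.0943]
```

View pics/held8.png

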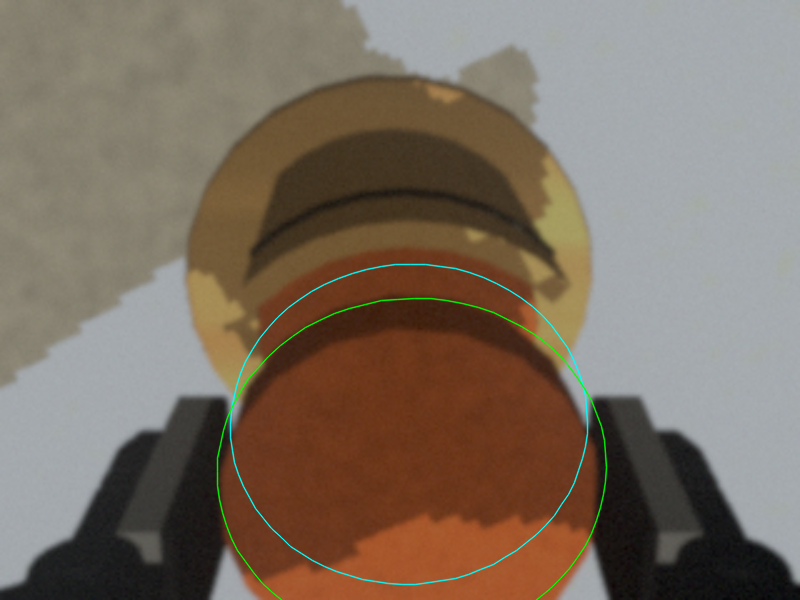

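View pics/held5.png

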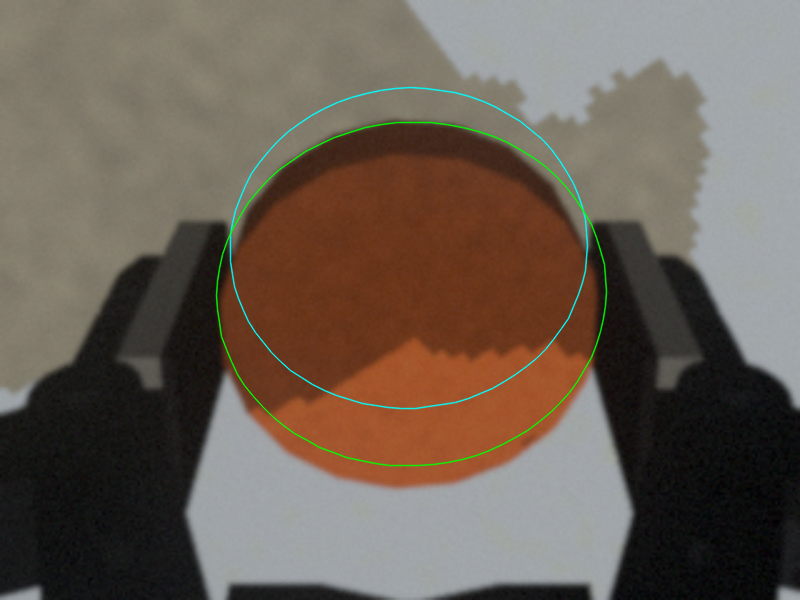

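```bash
cat > held.py <<'E'
from h import *
def holdfit(f,z0=0.,guess=None,fn=None):
    from scipy.optimize import minimize
    o,p=pickle.load(open(f,'rb'));c=cam(p,o)
    bl=blobs(p["color"],2000);s,ce,m=max(bl,key=lambda b:b[0][4])
    m=m.astype(np.uint8);a=np.linspace(0,2*np.pi,120)
    def hull(x):
        P=np.r_[np.c_[x[0]+.028*np.cos(a),x[1]+.028*np.sin(a),0*a+z0],np.c_[x[0]+.028*np.cos(a),x[1]+.028*np.sin(a),0*a+z0+.014]]
        return cv2.convexHull(np.float32(proj(c,P)))
    def cost(x):
        q=np.zeros_like(m);cv2.fillPoly(q,[np.int32(hull(x)*16)],1,shift=4)
        u=(q|m).sum();return 1-(q&m).sum()/u
    x0=guess if guess is not None else ray(c,ce,z0+.01)[0]
    r=minimize(cost,x0,method="Nelder-Mead",options=dict(initial_simplex=[x0,x0+[.004,0],x0+[0,.004]]))
    return r.x,r.fun
E
python3 - <<'E'
from held import *
for f in["w2","w3","w4","w5"]:
    x,v=holdfit(f+".pkl");o,_=pickle.load(open(f+".pkl","rb"));R=Ro.from_rotvec(o["tool_rot"]).as_matrix()
    print(f,x.round(4),round(v,3),"in tool",((np.r_[x,.007]-o["tool_pos"])@R).round(4))
E
```

```text
w2 [ 0.5535 -0.0214] 0.084 in tool [ 0.007  -0.0037  0.1192]
w3 [ 0.5537 -0.0214] 0.065 in tool [ 0.0015 -0.0112  0.0088]
w4 [ 0.554  -0.0217] 0.066 in tool [-0.0056 -0.0003 -0.0016]
w5 [ 0.5542 -0.0212] 0.057 in tool [-0.0052 -0.001  -0.0061]
```

Call:
step_arm --pt "0 0 0 0.005 0" --pt "0 0.002 0.0045 0 0" --pt "0 0 0 0 0"

```text
t: 8.75
tool_pos: [0.5227, 0.2443, 0.0878]
tool_rot: [2.624, 1.678, 0.081]
contact_force: [-0.8, -0.4, -1.2]
opening: 0.0541
```

```bash
python3 shot.py w9;python3 - <<'E'
from ov import *
overlay("w9.pkl",.5185,.2395,-24.6,(160,150,480,390),2.5,"pics/ov9.png")
E
```

```text
{'t': 8.75, 'tool_pos': [0.5227, 0.2443, 0.0878], 'tool_rot': [2.6237, 1.6776, 0.0813], 'opening': 0.0541, 'contact_force': [-0.8105, -0.3523, -1.2154]}
[247, 257, 153, 158, 18619] [322.3, 337.2] [[[0.5046, 0.2004]], [[0.5089, 0.2121]], [[0.5147, 0.2281]]]
```

View pics/ov9.png

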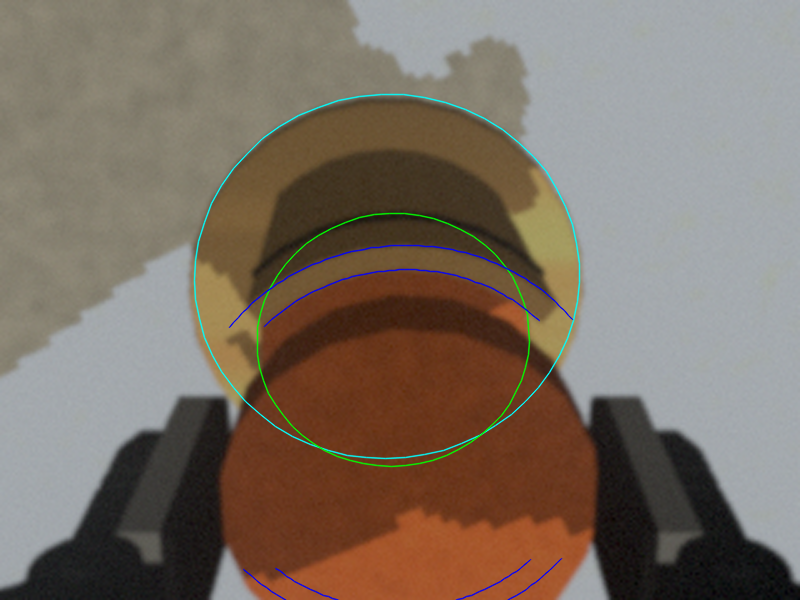

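Call:
step_arm --pt "0 -0.0015 0 -0.01 0" --pt "0 0 0 -0.008 0" --pt "0 0 0 0 0"

```text
t: 9.18
tool_pos: [0.5204, 0.244, 0.0679]
tool_rot: [2.624, 1.678, 0.079]
contact_force: [-0.4, -0.4, -1.2]
opening: 0.0539
```

Call:
step_arm --pt "0 0.001 0 -0.01 0" --pt "0 0 0 -0.008 0" --pt "0 0 0 0 0"

```text
t: 9.55
tool_pos: [0.5212, 0.2438, 0.0481]
tool_rot: [2.624, 1.678, 0.078]
contact_force: [-0.3, -1.0, -0.3]
opening: 0.0539
```

Call:
step_arm --pt "0 0 0 -0.005 0" --pt "0 0 0 -0.003 0" --pt "0 0 0 0 0"

```text
t: 9.93
tool_pos: [0.5215, 0.244, 0.0399]
tool_rot: [2.624, 1.678, 0.079]
contact_force: [0.6, -0.5, -1.2]
opening: 0.0542
```

```bash
python3 shot.py w10
```

```text
{'t': 9.925, 'tool_pos': [0.5215, 0.244, 0.0399], 'tool_rot': [2.6241, 1.6777, 0.0789], 'opening': 0.0542, 'contact_force': [0.6378, -0.5104, -1.203]}
[247, 310, 153, 110, 12677] [324.7, 361.1] [[[0.5084, 0.2135]], [[0.5133, 0.2268]], [[0.5199, 0.245]]]
```

View pics/w10.png

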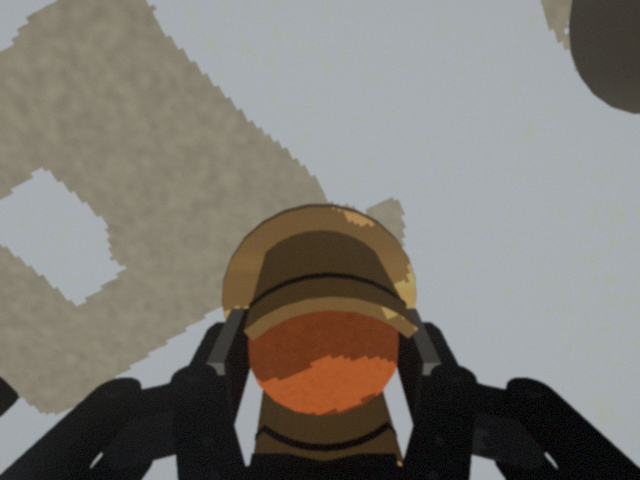

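Call:
step_arm --pt "0 0 0 -0.003 0" --pt "0 0 0 0 0" --pt "0.9 0 0 0 0" --pt "0.9 0 0 0 0" --pt "0.9 0 0 0 0" --pt "0.9 0 0 0.04 0" --pt "0.9 0 0 0.04 0" --pt "0.9 0 0 0.04 0" --pt "0.9 0 0 0 0"

```text
t: 11.1
tool_pos: [0.5209, 0.2437, 0.1603]
tool_rot: [2.624, 1.678, 0.079]
contact_force: [0.3, -0.0, -0.2]
opening: 0.0768
```

```bash
python3 shot.py w11
python3 - <<'E'
from ov import *
overlay("w11.pkl",.5185,.2395,-24.6,(160,100,480,340),2.5,"pics/ov11.png")
o,p=pickle.load(open(f'w11.pkl','rb'));R=Ro.from_rotvec(o["tool_rot"]).as_matrix();print(R[:,2].round(4),np.degrees(np.arctan2(R[1,1],R[0,1])).round(2),o["q"].round(3))
E
```

```text
{'t': 11.1, 'tool_pos': [0.5209, 0.2437, 0.1603], 'tool_rot': [2.624, 1.6776, 0.0786], 'opening': 0.0768, 'contact_force': [0.2783, -0.0148, -0.2404]}
[272, 213, 87, 78, 5165] [315.7, 249.8] [[[0.5145, 0.2289]], [[0.5169, 0.2355]], [[0.5201, 0.2445]]]
[ 0.0566  0.0051 -0.9984] -24.86 [ 0.314 -0.046  1.834 -0.013  1.299  0.751]
```

View pics/ov11.png

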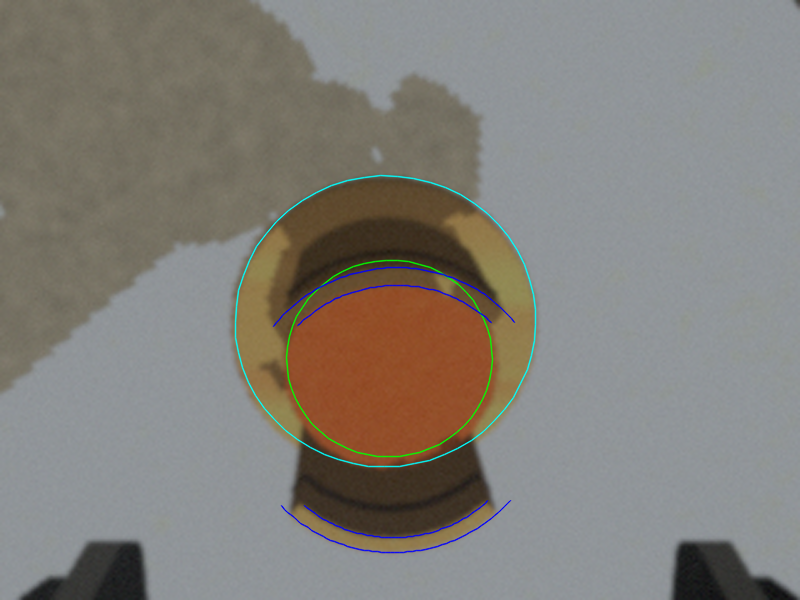

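Coaster A lies flat on the stack and the tube overlay fits. Next is the rack, with the jaw turned to the rack's y axis.

Call:
step_arm --pt "1 0.008 -0.049 0.004 10.2" --pt "1 0.008 -0.049 0.004 10.2" --pt "1 0.008 -0.049 0.004 10.2" --pt "1 0.008 -0.049 0.004 10.2" --pt "1 0.008 -0.049 0.004 10.2" --pt "1 0.008 -0.049 0 10.2" --pt "1 0.008 -0.049 0 10.2" --pt "1 0.008 -0.049 0 10.2" --pt "1 0.008 -0.048 0 10.2" --pt "1 0 0 0 0" --pt "1 0 0 0 0"

```text
t: 12.52
tool_pos: [0.5792, -0.2016, 0.1541]
tool_rot: [-0.572, -3.048, -0.059]
contact_force: [-0.3, -0.4, -0.6]
opening: 0.0857
```

```bash
python3 shot.py w12
python3 - <<'E'
from h import *
o,p=pickle.load(open(f'w12.pkl','rb'));R=Ro.from_rotvec(o["tool_rot"]).as_matrix();print(R[:,2].round(4),np.degrees(np.arctan2(R[1,1],R[0,1])).round(2),o["q"].round(3))
E
```

```text
{'t': 12.525, 'tool_pos': [0.5792, -0.2016, 0.1541], 'tool_rot': [-0.5721, -3.0481, -0.0594], 'opening': 0.0857, 'contact_force': [-0.3464, -0.3798, -0.6237]}
[208, 215, 36, 82, 2116] [223.6, 255.4] [[[0.5676, -0.2697]], [[0.563, -0.2627]], [[0.5568, -0.2532]]]
[323, 217, 26, 82, 1899] [335.6, 257.3] [[[0.5991, -0.1951]], [[0.5921, -0.1938]], [[0.5825, -0.1921]]]
[-0.032   0.045  -0.9985] 68.7 [-0.468  0.113  1.682  0.026  1.396 -1.673]
```

View pics/w12.png

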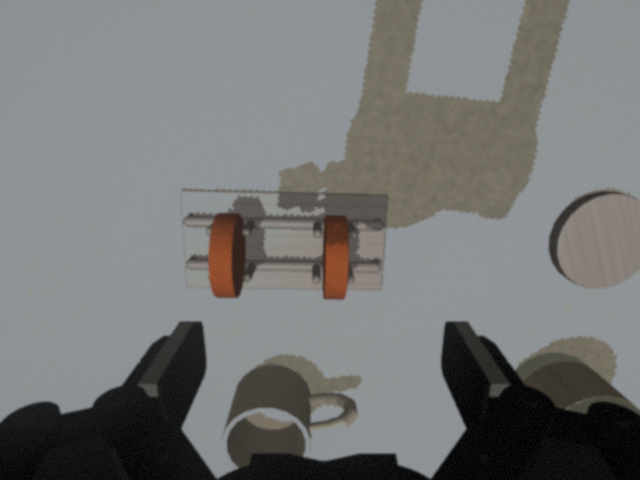

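Run:
```python
from h import *
from scipy.optimize import minimize
o,p=pickle.load(open('w12.pkl','rb'));c=cam(p,o)
q=ray(c,[(183,189),(387,195),(383,291),(186,288)],.003);d=q[1]-q[0];e=q[2]-q[3]
print(q.mean(0).round(4),[np.degrees(np.arctan2(v[1],v[0])).round(2) for v in(d,e)],np.linalg.norm(d),np.linalg.norm(e))
a=np.linspace(0,2*np.pi,120)
for f in("w12","w1"):
  o,p=pickle.load(open(f+'.pkl','rb'));c=cam(p,o)
  for s,ce,m in blobs(p["color"],500):
    if s[4]>2500: continue
    m=m.astype(np.uint8)
    def P(x):
        yaw,l=x[2],x[3]
        n=np.array([np.cos(yaw)*np.cos(l),np.sin(yaw)*np.cos(l),np.sin(l)]);t=np.array([-np.sin(yaw),np.cos(yaw),0]);w=np.cross(n,t)
        C=np.array([x[0],x[1],.038])
        return np.r_[C+.028*(np.outer(np.cos(a),t)+np.outer(np.sin(a),w))+.007*n,C+.028*(np.outer(np.cos(a),t)+np.outer(np.sin(a),w))-.007*n]
    def cost(x):
        qq=np.zeros_like(m);cv2.fillPoly(qq,[np.int32(cv2.convexHull(np.float32(proj(c,P(x))))*16)],1,shift=4)
        return 1-(qq&m).sum()/(qq|m).sum()+ .2*(x[3])**2
    x0=np.r_[ray(c,ce,.045)[0],np.radians(67),0]
    r=minimize(cost,x0,method="Nelder-Mead",options=dict(initial_simplex=np.array([x0]+[x0+np.eye(4)[i]*[.006,.006,.08,.1][i] for i in range(4)])))
    print(f,ce,r.x[:2].round(4),np.degrees(r.x[2:]).round(1),round(r.fun,3))
```

```text
[ 0.5778 -0.2262] [np.float64(66.76), np.float64(67.06)] 0.1469289314269425 0.15151537141392596
w12 [223.6, 255.4] [ 0.5625 -0.261 ] [65.2 -6.7] 0.18
w12 [335.6, 257.3] [ 0.5902 -0.1939] [68.   2.1] 0.078
w1 [287.6, 83.0] [ 0.5903 -0.1933] [67.3  3.3] 0.086
w1 [346.0, 141.4] [ 0.5628 -0.2597] [67.2 -4.1] 0.1
```

Call:
step_arm --pt "0.55 0.011 0.0077 -0.02 -1.5" --pt "0.55 0 0 -0.02 0" --pt "0.55 0 0 0 0" --pt "0.55 0 0 0 0"

```text
t: 13.08
tool_pos: [0.5892, -0.1897, 0.1121]
tool_rot: [-0.606, -3.04, -0.06]
contact_force: [-0.6, -0.1, -0.3]
opening: 0.0467
```

```bash
python3 shot.py w13
```

```text
{'t': 13.075, 'tool_pos': [0.5892, -0.1897, 0.1121], 'tool_rot': [-0.6063, -3.04, -0.0601], 'opening': 0.0467, 'contact_force': [-0.5955, -0.113, -0.2819]}
[157, 224, 54, 98, 4030] [182.2, 274.2] [[[0.5684, -0.2729]], [[0.5639, -0.2632]], [[0.5577, -0.25]]]
[299, 224, 29, 97, 2535] [312.6, 272.5] [[[0.5993, -0.198]], [[0.592, -0.195]], [[0.5821, -0.191]]]
```

View pics/w13.png

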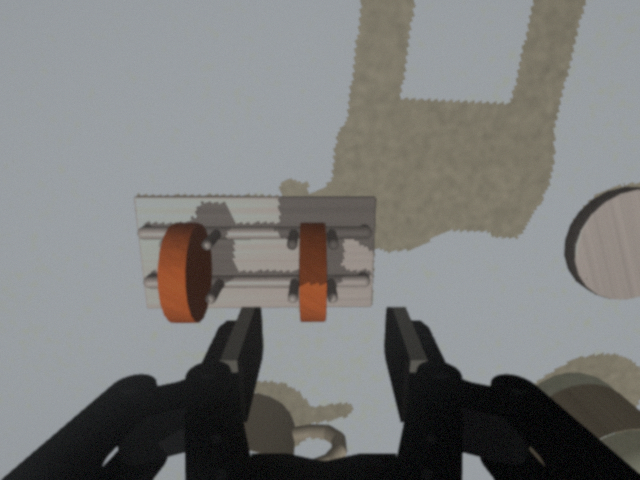

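Call:
step_arm --pt "0.55 0.001 -0.004 -0.015 0" --pt "0.55 0 0 -0.015 0" --pt "0.55 0 0 -0.014 0" --pt "0.55 0 0 0 0"

```text
t: 13.62
tool_pos: [0.5899, -0.1945, 0.0654]
tool_rot: [-0.608, -3.04, -0.06]
contact_force: [0.2, 0.5, 0.5]
opening: 0.0471
```

```bash
python3 shot.py w14
```

```text
{'t': 13.625, 'tool_pos': [0.5899, -0.1945, 0.0654], 'tool_rot': [-0.6076, -3.0402, -0.0599], 'opening': 0.0471, 'contact_force': [0.2151, 0.4787, 0.5305]}
[307, 241, 35, 123, 4075] [323.5, 302.4] [[[0.6019, -0.1977]], [[0.5927, -0.1946]], [[0.5802, -0.1904]]]
[124, 242, 74, 124, 7432] [159.8, 304.8] [[[0.5698, -0.2754]], [[0.5642, -0.2636]], [[0.5565, -0.2476]]]
```

View pics/w14.png

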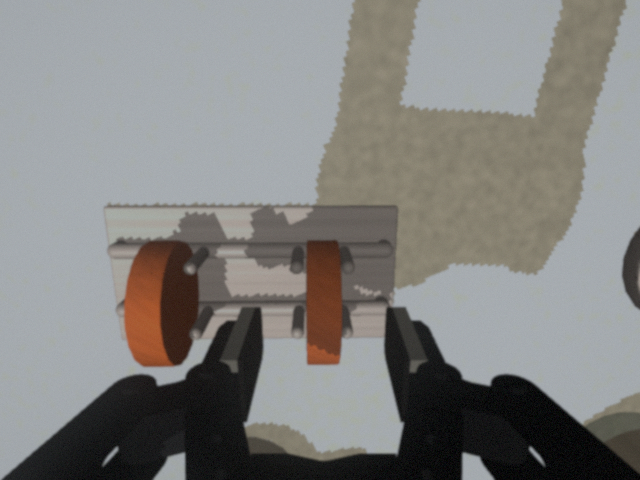

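Call:
step_arm --pt "0.55 0 0 -0.01 0" --pt "0.55 0 0 -0.009 0" --pt "0.55 0 0 0 0"

```text
t: 14.05
tool_pos: [0.591, -0.195, 0.0467]
tool_rot: [-0.608, -3.043, -0.059]
contact_force: [-0.1, 0.3, -0.5]
opening: 0.0469
```

```bash
python3 shot.py w15
```

```text
{'t': 14.05, 'tool_pos': [0.591, -0.195, 0.0467], 'tool_rot': [-0.6078, -3.043, -0.0588], 'opening': 0.0469, 'contact_force': [-0.0659, 0.2824, -0.5238]}
[100, 251, 88, 134, 9318] [142.5, 318.0] [[[0.5689, -0.2765]], [[0.5629, -0.2634]], [[0.5547, -0.2456]]]
[306, 250, 40, 138, 5133] [325.1, 319.2] [[[0.6036, -0.1982]], [[0.5933, -0.1948]], [[0.5793, -0.1901]]]
```

View pics/w15.png

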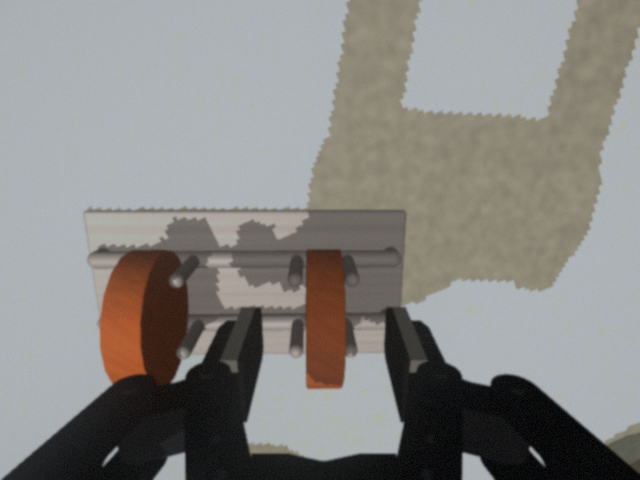

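Call:
step_arm --pt "0.55 0 0 -0.003 0" --pt "0 0 0 0 0" --pt "0 0 0 0 0" --pt "0 0 0 0 0" --pt "0 0 0 0 0" --pt "0 0 0 0 0" --newtons 50

```text
t: 14.85
tool_pos: [0.592, -0.1954, 0.0452]
tool_rot: [-0.608, -3.046, -0.058]
contact_force: [-0.3, -0.2, -0.7]
opening: 0.0128
```

Call:
step_arm --pt "0 0 0 0.015 0" --pt "0 0 0 0.02 0" --pt "0 0 0 0.03 0" --pt "0 0 0 0.03 0" --pt "0 0 0 0 0"

```text
t: 15.48
tool_pos: [0.5928, -0.1957, 0.1488]
tool_rot: [-0.609, -3.05, -0.056]
contact_force: [-0.4, -0.4, -0.9]
opening: 0.013
```

```bash
python3 shot.py w16
python3 - <<'E'
from h import *
o,p=pickle.load(open(f'w16.pkl','rb'));R=Ro.from_rotvec(o["tool_rot"]).as_matrix();print(R[:,2].round(4),np.degrees(np.arctan2(R[1,1],R[0,1])).round(2),o["q"].round(3))
E
```

```text
{'t': 15.475, 'tool_pos': [0.5928, -0.1957, 0.1488], 'tool_rot': [-0.6089, -3.0501, -0.0561], 'opening': 0.013, 'contact_force': [-0.4462, -0.4374, -0.8583]}
[186, 201, 42, 85, 2340] [203.5, 243.5] [[[0.5663, -0.2714]], [[0.5627, -0.2635]], [[0.5578, -0.2527]]]
[302, 249, 43, 141, 5329] [323.1, 320.4] [[[0.6546, -0.2172]], [[0.6441, -0.2136]], [[0.6297, -0.2085]]]
[-0.0231  0.0414 -0.9989] 67.39 [-0.45   0.136  1.665  0.028  1.379 -1.633]
```

View pics/w16.png

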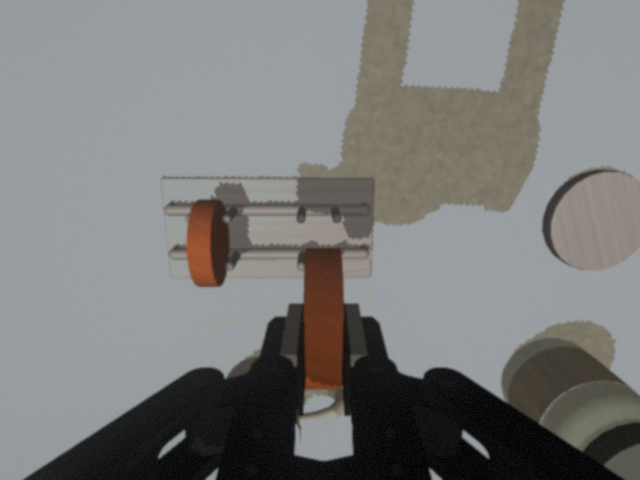

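Call:
step_arm --pt "0 -0.0115 0.025 0 9.8" --pt "0 -0.0115 0.025 0 9.8" --pt "0 -0.0115 0.025 0 9.8" --pt "0 -0.0115 0.025 -0.01 9.8" --pt "0 -0.0115 0.025 -0.01 9.8" --pt "0 -0.0115 0.025 -0.01 9.8" --pt "0 -0.0115 0.025 -0.01 9.8" --pt "0 -0.0115 0.025 -0.01 9.8" --pt "0 -0.0115 0.025 0 9.8" --pt "0 0 0 0 0" --pt "0 0 0 0 0"

```text
t: 16.9
tool_pos: [0.4738, 0.0373, 0.0793]
tool_rot: [1.724, -2.539, -0.015]
contact_force: [1.1, 0.2, -1.9]
opening: 0.0128
```

```bash
python3 shot.py w17
python3 - <<'E'
from h import *
o,p=pickle.load(open(f'w17.pkl','rb'));R=Ro.from_rotvec(o["tool_rot"]).as_matrix();print(R[:,2].round(4),np.degrees(np.arctan2(R[1,1],R[0,1])).round(2),o["q"].round(3))
E
```

```text
{'t': 16.9, 'tool_pos': [0.4738, 0.0373, 0.0793], 'tool_rot': [1.7244, -2.5388, -0.0148], 'opening': 0.0128, 'contact_force': [1.0818, 0.2063, -1.8809]}
[302, 250, 44, 138, 5339] [323.3, 319.5] [[[0.4807, 0.0664]], [[0.4778, 0.0561]], [[0.4738, 0.0421]]]
[-0.0653 -0.0327 -0.9973] 158.29 [-0.057 -0.115  2.044 -0.038  1.276 -2.808]
```

View pics/w17.png

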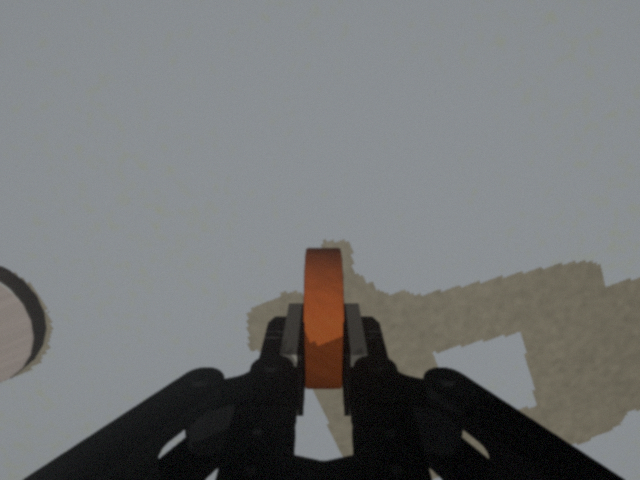

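Call:
step_arm --pt "0 0 0 -0.015 0" --pt "0 0 0 -0.012 0" --pt "0 0 0 -0.006 0" --pt "0 0 0 0 0" --pt "0 0 0 0 0"

```text
t: 17.58
tool_pos: [0.4741, 0.0354, 0.0432]
tool_rot: [1.717, -2.542, -0.016]
contact_force: [0.6, -0.1, -0.8]
opening: 0.0128
```

Call:
step_arm --pt "0 0 0 -0.004 0" --pt "0 0 0 -0.003 0" --pt "0 0 0 0 0"

```text
t: 17.95
tool_pos: [0.4748, 0.0354, 0.0366]
tool_rot: [1.718, -2.543, -0.015]
contact_force: [0.9, 0.0, -0.2]
opening: 0.0131
```

Call:
step_arm --pt "0 0 0 -0.002 0" --pt "0 0 0 0 0"

```text
t: 18.2
tool_pos: [0.4756, 0.0354, 0.0356]
tool_rot: [1.719, -2.544, -0.013]
contact_force: [0.2, 0.4, -1.1]
opening: 0.013
```

Call:
step_arm --pt "0 0 0 -0.002 0" --pt "1 0 0 0 0" --pt "1 0 0 0 0" --pt "1 0 0 0 0" --pt "1 0 0 0 0"

```text
t: 18.82
tool_pos: [0.4761, 0.0354, 0.035]
tool_rot: [1.719, -2.544, -0.013]
contact_force: [0.2, -0.6, 0.3]
opening: 0.0837
```

```bash
python3 shot.py w18
```

```text
{'t': 18.825, 'tool_pos': [0.4761, 0.0354, 0.035], 'tool_rot': [1.7191, -2.5439, -0.0132], 'opening': 0.0837, 'contact_force': [0.1994, -0.5875, 0.3383]}
[311, 250, 42, 139, 5390] [330.7, 319.9] [[[0.4742, 0.0453]], [[0.4716, 0.0348]], [[0.4681, 0.0206]]]
```

View pics/w18.png

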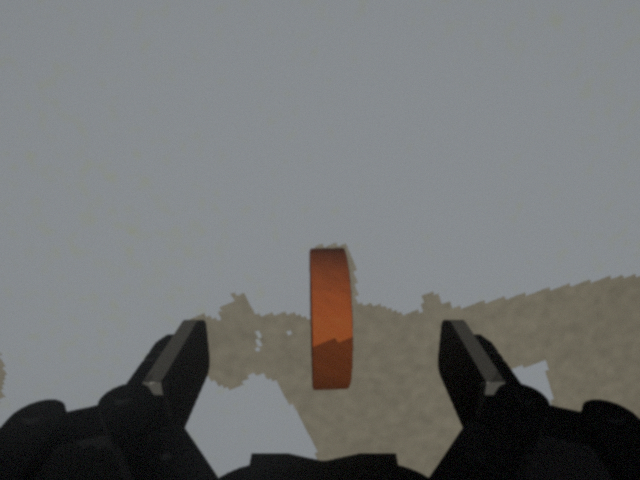

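Call:
step_arm --pt "1 0 0 -0.005 0" --pt "1 0.018 -0.007 0 0" --pt "1 0.009 -0.0035 0 0" --pt "1 0.007 -0.003 0 0" --pt "1 0.007 -0.003 0 0" --pt "1 0.007 -0.003 0 0" --pt "1 0 0 0 0" --pt "1 0 0 0 0"

```text
t: 19.88
tool_pos: [0.5245, 0.0155, 0.028]
tool_rot: [1.718, -2.542, -0.017]
contact_force: [-0.1, -0.9, -0.4]
opening: 0.0852
```

```bash
python3 shot.py w19
```

```text
{'t': 19.875, 'tool_pos': [0.5245, 0.0155, 0.028], 'tool_rot': [1.718, -2.5417, -0.0167], 'opening': 0.0852, 'contact_force': [-0.0529, -0.8559, -0.4493]}
[300, 240, 130, 127, 12661] [363.0, 303.1] [[[0.5062, 0.0202]], [[0.5058, 0.01]], [[0.5052, -0.004]]]
```

View pics/w19.png

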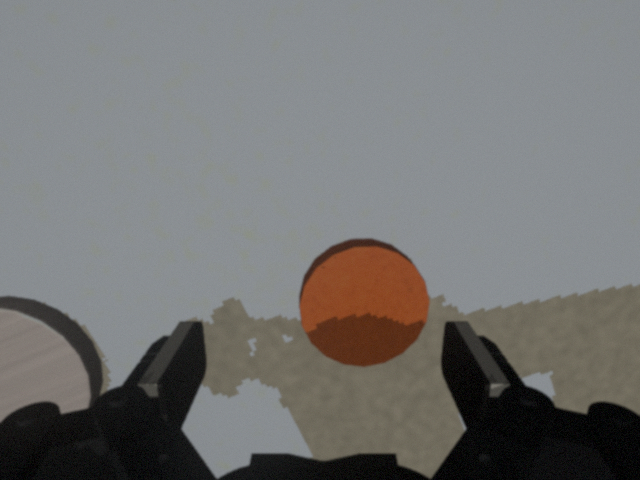

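The coaster toppled flat between the fingers. I measure where it lies.

Run:
```python
from held import *
f="w19"
x,v=holdfit(f+".pkl");o,_=pickle.load(open(f+".pkl","rb"));R=Ro.from_rotvec(o["tool_rot"]).as_matrix()
print(x.round(4),round(v,3),"in tool",((np.r_[x,.007]-o["tool_pos"])@R).round(4),R[:,2].round(4),np.degrees(np.arctan2(R[1,1],R[0,1])).round(2),o["q"].round(3))
```

```text
[0.5066 0.0241] 0.068 in tool [-0.0025  0.0187  0.0219] [-0.067  -0.0322 -0.9972] 158.03 [-0.092  0.081  1.949 -0.041  1.176 -2.834]
```

Call:
step_arm --pt "1 -0.018 0.0085 0 -2.7" --pt "1 0 0 0 0" --pt "1 0 0 -0.01 0" --pt "1 0 0 0 0"

```text
t: 20.42
tool_pos: [0.5067, 0.0239, 0.0176]
tool_rot: [1.659, -2.582, -0.018]
contact_force: [-0.6, -0.5, 0.5]
opening: 0.0857
```

```bash
python3 shot.py w20;  python3 - <<'E'
from held import *
f="w20"
x,v=holdfit(f+".pkl");o,_=pickle.load(open(f+".pkl","rb"));R=Ro.from_rotvec(o["tool_rot"]).as_matrix()
print(x.round(4),round(v,3),"in tool",((np.r_[x,.007]-o["tool_pos"])@R).round(4),R[:,2].round(4),np.degrees(np.arctan2(R[1,1],R[0,1])).round(2),o["q"].round(3))
E
```

```text
{'t': 20.425, 'tool_pos': [0.5067, 0.0239, 0.0176], 'tool_rot': [1.6588, -2.5822, -0.0178], 'opening': 0.0857, 'contact_force': [-0.6011, -0.5105, 0.4746]}
[250, 244, 138, 135, 14413] [318.3, 311.8] [[[0.5057, 0.0203]], [[0.5023, 0.0107]], [[0.4975, -0.0023]]]
[0.5068 0.024 ] 0.066 in tool [-0.0007 -0.0006  0.0106] [-0.0672 -0.0294 -0.9973] 155.36 [-0.08   0.059  1.994 -0.038  1.154 -2.777]
```

View pics/w20.png

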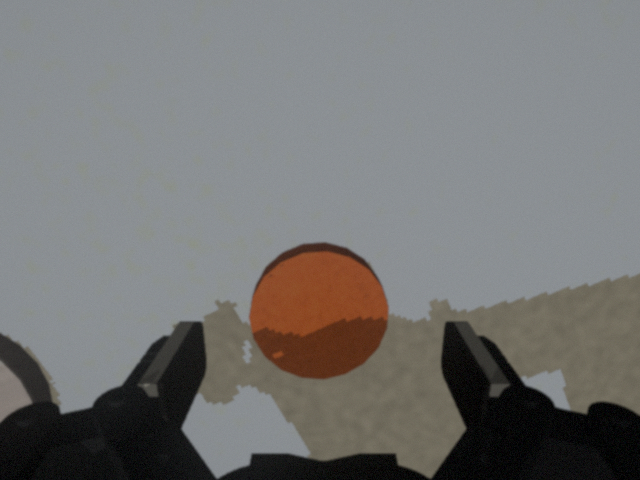

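Call:
step_arm --pt "1 0 0 -0.008 0" --pt "1 0 0 -0.005 0" --pt "1 0 0 0 0"

```text
t: 20.85
tool_pos: [0.5078, 0.0236, 0.0043]
tool_rot: [1.659, -2.583, -0.016]
contact_force: [-0.1, 0.6, -0.0]
opening: 0.0858
```

Call:
step_arm --pt "1 -0.0015 0 -0.002 0" --pt "0 0 0 0 0" --pt "0 0 0 0 0" --pt "0 0 0 0 0" --pt "0 0 0 0 0" --pt "0 0 0 0 0" --newtons 40

```text
t: 21.6
tool_pos: [0.5068, 0.0236, 0.0029]
tool_rot: [1.66, -2.584, -0.015]
contact_force: [-0.3, -0.5, -0.0]
opening: 0.0535
```

```bash
python3 shot.py w21;  python3 - <<'E'
from held import *
f="w21"
x,v=holdfit(f+".pkl");o,_=pickle.load(open(f+".pkl","rb"));R=Ro.from_rotvec(o["tool_rot"]).as_matrix()
print(x.round(4),round(v,3),"in tool",((np.r_[x,.007]-o["tool_pos"])@R).round(4),R[:,2].round(4),np.degrees(np.arctan2(R[1,1],R[0,1])).round(2),o["q"].round(3))
E
```

```text
{'t': 21.6, 'tool_pos': [0.5068, 0.0236, 0.0029], 'tool_rot': [1.6599, -2.5839, -0.0153], 'opening': 0.0535, 'contact_force': [-0.2674, -0.5146, -0.0301]}
[248, 255, 151, 147, 17272] [322.8, 329.0] [[[0.5049, 0.0204]], [[0.5011, 0.0097]], [[0.496, -0.0048]]]
[0.506  0.0239] 0.061 in tool [ 0.0002  0.001  -0.004 ] [-0.0646 -0.0296 -0.9975] 155.36 [-0.081  0.082  1.999 -0.039  1.123 -2.776]
```

View pics/w21.png

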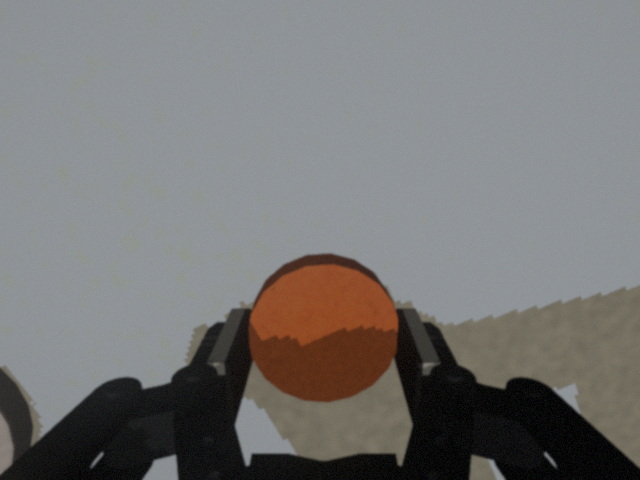

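Call:
step_arm --pt "0 0 0 0.02 0" --pt "0 0 0 0.04 0" --pt "0 0.002 0.036 0.04 0" --pt "0 0.002 0.036 0.015 0" --pt "0 0.002 0.036 0 0" --pt "0 0.002 0.036 0 0" --pt "0 0.002 0.036 0 0" --pt "0 0.002 0.034 0 0" --pt "0 0 0 0 0" --pt "0 0 0 0 0"

```text
t: 22.9
tool_pos: [0.5163, 0.2436, 0.1201]
tool_rot: [1.657, -2.584, -0.018]
contact_force: [0.2, -0.3, -1.0]
opening: 0.0539
```

```bash
python3 shot.py w22;python3 - <<'E'
from ov import *
o,p=pickle.load(open(f'w22.pkl','rb'));R=Ro.from_rotvec(o["tool_rot"]).as_matrix();print(R[:,2].round(4),np.degrees(np.arctan2(R[1,1],R[0,1])).round(2))
overlay("w22.pkl",.5185,.2395,-24.6,(160,150,480,390),2.5,"pics/ov22.png")
E
```

```text
{'t': 22.9, 'tool_pos': [0.5163, 0.2436, 0.1201], 'tool_rot': [1.6565, -2.5837, -0.0181], 'opening': 0.0539, 'contact_force': [0.2034, -0.301, -1.024]}
[247, 219, 152, 182, 20884] [319.7, 314.0] [[[0.5315, 0.2862]], [[0.5281, 0.2765]], [[0.5233, 0.2633]]]
[-0.0672 -0.0291 -0.9973] 155.25
```

View pics/ov22.png

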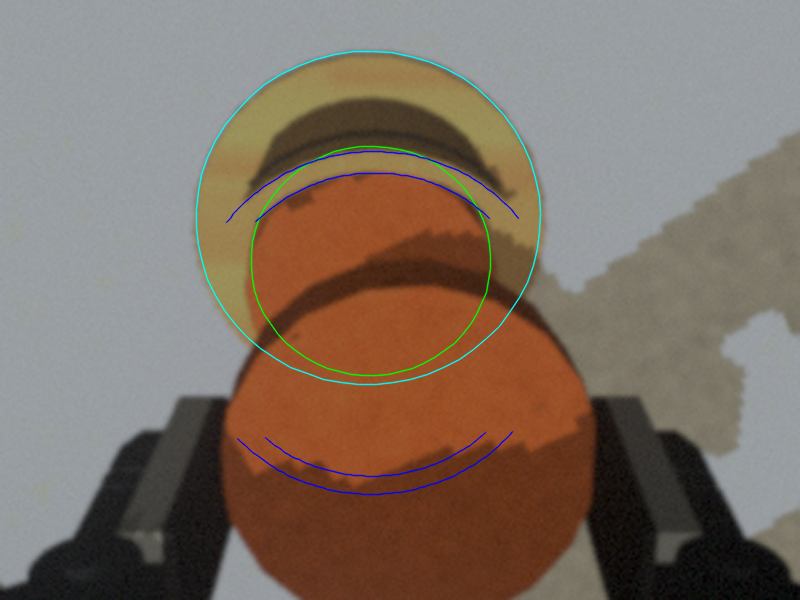

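Call:
step_arm --pt "0 0.0027 -0.0043 -0.01 0" --pt "0 0 0 -0.012 0" --pt "0 0 0 -0.005 0" --pt "0 0 0 0 0"

```text
t: 23.45
tool_pos: [0.5187, 0.2361, 0.09]
tool_rot: [1.65, -2.585, -0.019]
contact_force: [-0.1, 0.4, -1.5]
opening: 0.054
```

```bash
python3 shot.py w23;python3 - <<'E'
from ov import *
overlay("w23.pkl",.5185,.2395,-24.6,(160,150,480,390),2.5,"pics/ov23.png")
o5,_=pickle.load(open('w21.pkl','rb'));o,p=pickle.load(open('w23.pkl','rb'));c=cam(p,o)
R5=Ro.from_rotvec(o5["tool_rot"]).as_matrix();R=Ro.from_rotvec(o["tool_rot"]).as_matrix()
im=cv2.imread("pics/ov23.png");a=np.linspace(0,2*np.pi,80)
for z in(0,.014):
    W=((np.c_[.506+.028*np.cos(a),.0239+.028*np.sin(a),0*a+z]-o5["tool_pos"])@R5)@R.T+o["tool_pos"];print(W.mean(0).round(4),W[:,2].min().round(4))
    cv2.polylines(im,[np.int32((proj(c,W)-[160,150]+.5)*2.5)],True,(255,255,255),1,cv2.LINE_AA)
cv2.imwrite("pics/ov23.png",im)
E
```

```text
{'t': 23.45, 'tool_pos': [0.5187, 0.2361, 0.09], 'tool_rot': [1.65, -2.5853, -0.0189], 'opening': 0.054, 'contact_force': [-0.0713, 0.3904, -1.5458]}
[247, 249, 152, 153, 18045] [322.8, 325.7] [[[0.5307, 0.273]], [[0.527, 0.2625]], [[0.5221, 0.2483]]]
[0.5183 0.2364 0.0871] 0.087
[0.5183 0.2364 0.1011] 0.101
```

View pics/ov23.png

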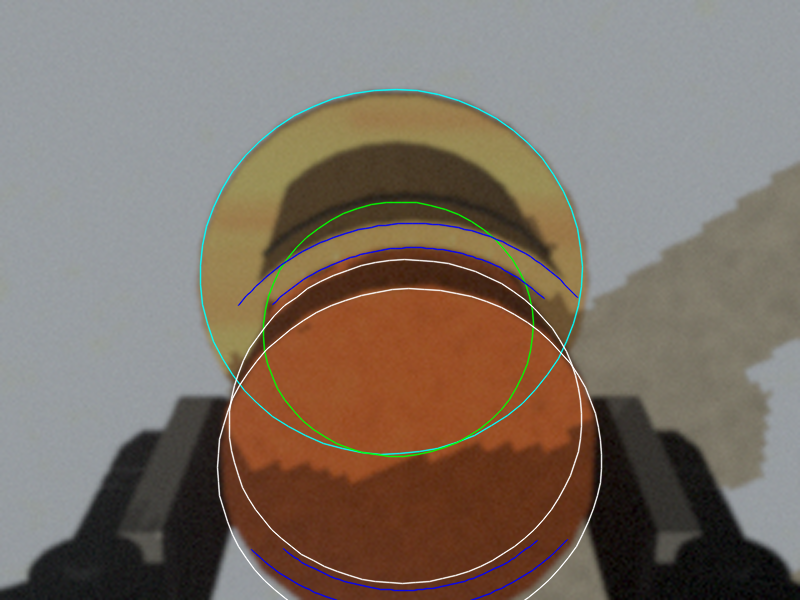

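Call:
step_arm --pt "0 0.0005 0.003 0 0" --pt "0 0 0 -0.006 0" --pt "0 0 0 -0.006 0" --pt "0 0 0 0 0"

```text
t: 24.0
tool_pos: [0.5198, 0.2398, 0.0782]
tool_rot: [1.652, -2.586, -0.018]
contact_force: [0.7, -0.4, -0.4]
opening: 0.0537
```

Call:
step_arm --pt "0 -0.0008 -0.0004 -0.008 0" --pt "0 0 0 -0.006 0" --pt "0 0 0 0 0"

```text
t: 24.38
tool_pos: [0.5187, 0.2393, 0.063]
tool_rot: [1.652, -2.586, -0.018]
contact_force: [0.2, 0.5, -0.6]
opening: 0.0537
```

Call:
step_arm --pt "0 0 0 -0.005 0" --pt "0 0 0 -0.003 0" --pt "0 0 0 0 0"

```text
t: 24.75
tool_pos: [0.5189, 0.2393, 0.0546]
tool_rot: [1.652, -2.586, -0.018]
contact_force: [0.2, -0.3, -0.3]
opening: 0.0536
```

```bash
python3 shot.py w24
```

```text
{'t': 24.75, 'tool_pos': [0.5189, 0.2393, 0.0546], 'tool_rot': [1.6517, -2.5861, -0.0182], 'opening': 0.0536, 'contact_force': [0.2299, -0.3169, -0.327]}
[247, 270, 152, 135, 16166] [323.3, 335.1] [[[0.527, 0.2643]], [[0.5231, 0.2533]], [[0.5178, 0.2383]]]
```

View pics/w24.png

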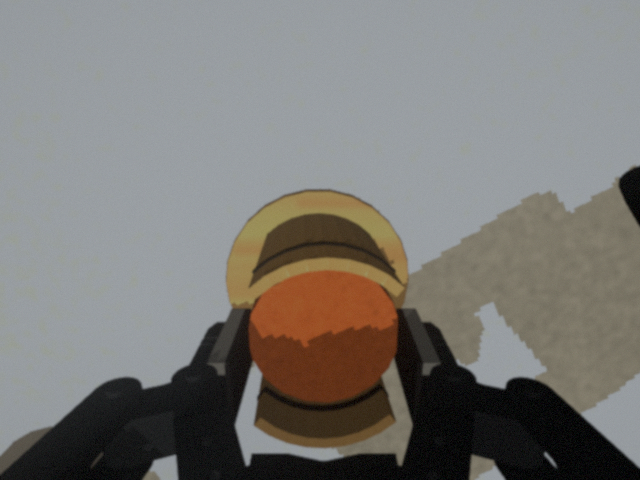

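Now I lower it the last millimetre or so, release and rise.

Call:
step_arm --pt "0 0 0 -0.002 0" --pt "0 0 0 0 0" --pt "0.9 0 0 0 0" --pt "0.9 0 0 0 0" --pt "0.9 0 0 0 0" --pt "0.9 0 0 0.04 0" --pt "0.9 0 0 0.04 0" --pt "0.9 0 0 0.04 0" --pt "0.9 0 0 0 0"

```text
t: 25.92
tool_pos: [0.5185, 0.2392, 0.1764]
tool_rot: [1.652, -2.586, -0.018]
contact_force: [0.1, 0.2, -0.9]
opening: 0.0769
```

```bash
python3 shot.py w25;python3 - <<'E'
from ov import *
overlay("w25.pkl",.5185,.2395,-24.6,(160,100,480,340),2.5,"pics/ov25.png")
from station import ctrl
p=ctrl.get_image("scene");a=p["color"][:,:,::-1];cv2.imwrite("pics/scene25.png",cv2.resize(a[180:360,150:550],None,fx=2,fy=2,interpolation=cv2.INTER_CUBIC))
E
```

```text
{'t': 25.925, 'tool_pos': [0.5185, 0.2392, 0.1764], 'tool_rot': [1.6516, -2.5864, -0.0182], 'opening': 0.0769, 'contact_force': [0.1268, 0.2346, -0.9467]}
[271, 205, 86, 85, 5653] [313.3, 245.8] [[[0.5228, 0.252]], [[0.5207, 0.2462]], [[0.5179, 0.2383]]]
```

View pics/ov25.png

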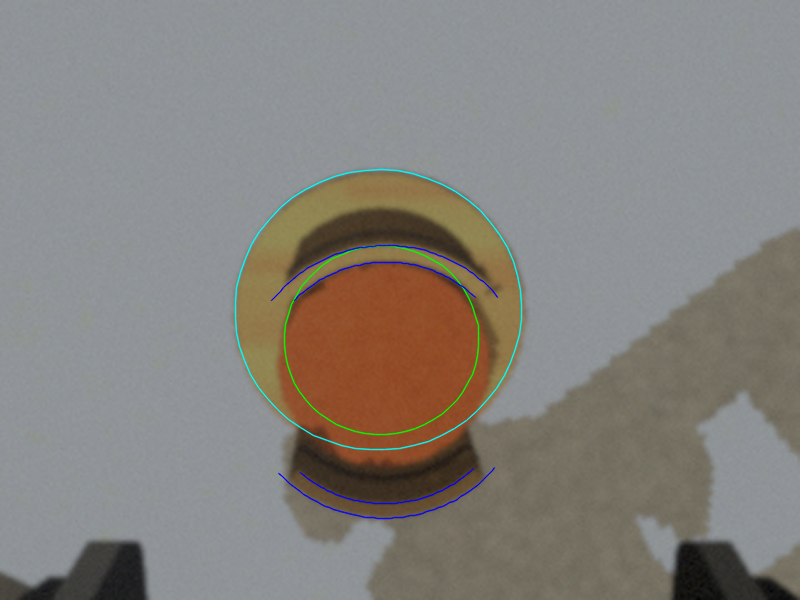

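View pics/scene25.png

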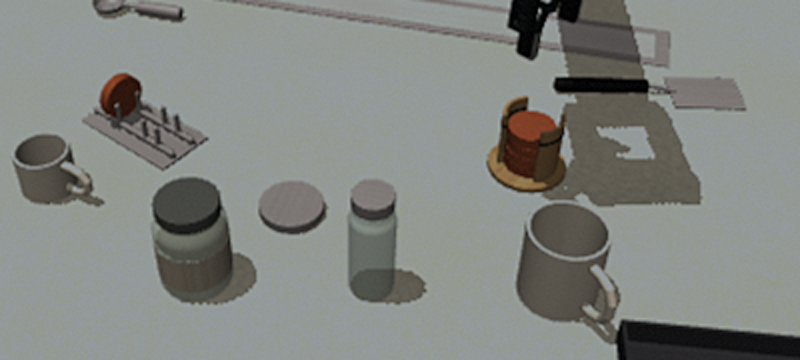

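The stack's top edge meets the dark line on the wall, the disc is flat and centred, and the other coaster still stands in the rack. The gripper is clear, so I hand in.

```bash
python3 -c "
from station import ctrl
print(ctrl.finish_job())"
```

```text
the job is handed in; nothing more can be done
None
```

The tube is refilled to its line, and I handed the job in at about 26 s of the 66 s allowed. The hand-in reports no verdict, so the result below rests on the camera pictures.

- **Coaster from the counter:** I gripped it flat and put it in the tube through the two openings.
- **Coaster from the rack:** I took the one at the rack's +y or -y end nearest to where coaster_a lay. It was set on its edge on bare counter, tipped flat with a finger, gripped again and placed on top.

**Last checks:** In the wrist view the top coaster lies flat, centred to within about 1–2 mm, with its edge at the dark line. In the scene view the other coaster stands in its slot, and nothing else looks moved. The gripper was about 12 cm above the stack and touching nothing.

**What was off:**
- **First grip:** it was about 5 mm off the coaster's centre because my first position estimate was biased. I noticed this above the tube and corrected it before lowering.
- **Tool tilt:** the tool drifted to about 4 degrees from vertical over the run. I could not correct it with the moves available, but both coasters still settled flat after release.

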